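# Load glass-bottom dishes into the carousel of a light-shielded imager

## Robot

A 6-joint arm with a two-finger parallel gripper is mounted at the origin on the work surface. World frame = base frame: x ahead of the robot, y to its left, z up, the work surface at z = 0. Lengths are in m, angles in rad, forces in N, time in s.
With the tool pointing down it reaches from about 0.35 to 0.8 m from the base axis. Payload 7.3 kg.
Tool frame: the origin (TCP) lies at the very end of the fingers, on their centre line; the grasp point (between the pads) lies 19 mm behind it; z points along the fingers, y is the line along which they close (so a half turn about z gives the same grasp; the last joint's range is limited). The gripper opens to 85 mm and grips with 20 to 120 N. Pads are 22 mm wide; open, the fingers measure 114 mm over their backs; the gripper's body (76 mm by 85 mm) begins 54 mm behind the grasp point. The pads swing forward as they close: fully open they stand 13 mm farther back than shut.
Start: joints at [-1.42, 0.342, 1.524, -0, 1.275, -0.146], TCP at [0.154, -0.502, 0.231] pointing down, gripper open.
Joint ranges: [-2.53, 2.53], [-0.77, 2.02], [0.04, 2.7], [-1, 4.14], [0.28, 2.66], [-3.11, 3.11]. Speed limits (rad/s): [2.57, 2.57, 3.14, 3.14, 3.14, 3.14].

## Interface

Orientations are given as a 3x3 rotation matrix whose columns are the frame's x, y, z axes.
In Python, from plant import manip gives the robot as it stands.
- The arm moves only by the tool jog_arm, never from a script. Its argument "deltas" is text: rows parted by semicolons, each of 7 numbers parted by spaces: the opening, from -1 (shut) to 1 (fully open), then the shift along the tool's x, y, z normalised to -1 to 1, where 1 is 0.15 m, then the turn, a rotation vector about the tool's x, y, z normalised to -1 to 1, where 1 is 120 degrees. In form: claw dx dy dz rx ry rz; .... A call has 1 to 8 rows; each row is the pose to reach, as a shift and turn from the pose commanded when the call began, along the tool's axes at that moment; what a row does not reach only later rows make up. A row lasts 1/8 s, in which the tool goes at most 62.5 mm and 10.7 degrees, less where a joint would pass 70% of its speed; a pose out of reach is approached as far as the arm can. A call with a number of a shift or a turn outside -1 to 1 is refused whole. A call with a gripper value outside its range is refused whole. The fingers move at their own pace and stop on an object; "squeeze" is the grip in N (left out, the last holds). Time passes only in rows, so rows that repeat a pose let the fingers close. It gives the time, the measured TCP pose, the force, the opening and the grip force at its end, in the units of the state.
- manip.observe(): the state, without advancing time (a new reading comes with each control period).
- manip.read_camera(name): name is "side" or "top"; returns a dict with "color" (420x560x3 uint8, red, green, blue), "fx", "fy", "cx", "cy" (pixels), "world_to_cam" (4x4, takes a point from world to camera coordinates). Camera axes: x right, y down, z forward; pixel columns grow to the right and rows downward; lengths in m; the calibration is good to about 2 mm. A picture is of the moment at which its call begins. There is no depth.
- manip.job_done(): hands the job in; it is judged then, once.
The state is a dict: "time_s": time; "joint_positions": joint angles; "joint_velocities": joint speeds; "joint_efforts": joint torques, N m; "position": TCP position; "tcp_rot": TCP orientation; "ft_force": force on the tool from outside, world axes, zero at the start; "wrist_torque": the same for the moment, N m; "grip_width": opening from 0.0 (shut) to 1.0 (fully open); "gripper_force": force on a finger pad.
Only numpy, scipy, OpenCV 4.12 (cv2) and the standard library are available. Lean on these libraries where they do the work, as an engineer would, in place of code of your own. Each camera call takes 0.05 s, during which the arm holds its last target. There are 200 camera calls.

## Task

Lift the amber cover off the imager's loading opening and lay it on the blue mat, then load every dish from the warm plate onto the carousel, one per pad, turning the carousel on by its black knob to bring an empty pad to the opening each time. Finish with the blue-lidded dish under the lamp, the carousel resting in its click and the cover back over the opening, closing it completely. The dishes are thin glass: never squeeze one with a grip of more than about 35 N or press it down hard when setting it on its pad, turn the carousel smoothly without spinning it, and leave the bottle, jar and tip box alone.

Things in the scene. Friction and masses are not known exactly. Their poses are not given: they have to be found in the camera images.
- imager: Fixed white housing, 300 x 300 mm; origin under its centre on the table. -x is its front, facing the robot. Deck 74 mm up. An amber see-through shield on four corner posts covers it (underside 103, top 108 mm up), cut open only at the front: a black-edged loading opening, imager y -68 to 68 mm, x from -52 mm out through the front edge at -150 mm.
- carousel (a joint): Angle (rad, counter-clockwise from above, no limits) of the aluminium disc, 270 mm across, in the imager's deck. A sprung click holds it at each multiple of pi/3 (it starts in one): let go, it settles into the nearest click, unless about midway. Leaving a click takes 0.3 N m. Over 2.5 rad/s is spinning. Six dark pads, 62 mm across, on a 100 mm radius; at angle -k pi/3 pad k is at the opening.
- knob_grip (a point): Black hexagonal hand knob on the carousel's axis, 40 mm across flats, from 122 to 158 mm above the table (14 mm clear of the shield); this point is on the axis, 138 mm up. The frame turns with the carousel: two flats face its +y and -y, the others every 60 degrees, so at every click it can be gripped the same way.
- bay (a point): Middle of the loading place on the carousel's top face (76 mm above the table), 100 mm in front of the carousel axis, below the opening. A pad in a click lies exactly here.
- lamp (a point): Middle of the imaging place on the carousel's top face, across the axis from the opening, 100 mm behind the axis, straight below the lamp: a black puck 48 mm across and 22 mm high on top of the shield.
- cover_home (a point): Where the cover's origin is when it is in place: middle of the opening's cover, on the shield's top face (108 mm above the table), 94 mm in front of the carousel axis; the cover lies square to the imager.
- cover: Loose amber acrylic cover of the loading opening, 116 mm (x) x 170 mm (y) x 4 mm, 120 g; origin under its centre, z up. It starts on the opening, overlapping the shield by 16 mm at the back and 17 mm at each side. On its middle stands a black bar handle 12 mm thick (x), 70 mm long (y), from 4 to 34 mm above the origin. Either way round is right.
- mat: Fixed blue soft mat, 200 x 200 x 4 mm, on the table to one side of the imager (left or right); origin under its centre, its top 4 mm above the table.
- warm_plate: Fixed grey warming plate, 200 x 200 x 14 mm, on the table on the other side of the imager; origin under its centre. The dishes start on it, 14 mm above the table, about 86 mm apart in a 2 x 2 pattern of which some places are empty.
- dish_blue: Round glass-bottom dish with blue lid, 52 mm across, 16 mm high, about 45 g; origin under its centre, z up. Lid fixed on. Breaks if the two fingers together bear on it with more than 90 N (a grip of 45 N on each side), or if it is pushed onto the carousel with more than 60 N while gripped.
- dish_white1: The same dish with a white lid, one of up to three; may be absent.
- dish_white2: Another white-lidded dish; may be absent.
- dish_white3: Another white-lidded dish; may be absent.
- dropper_bottle: Bystander: small bottle with red cap, 44 mm across, 100 mm high; origin under its centre. Leave alone.
- glass_jar: Bystander: open glass jar, 64 mm across, 70 mm high; origin under its centre. Leave alone.
- tip_box: Bystander: blue box with clear lid, 120 x 85 x 68 mm; origin under its centre. Leave alone.
- pad0 (a point): Centre of carousel pad 0, on the carousel's top face; it turns with the carousel.
- pad1 (a point): Centre of carousel pad 1, on the carousel's top face; it turns with the carousel.
- pad2 (a point): Centre of carousel pad 2, on the carousel's top face; it turns with the carousel.
- pad3 (a point): Centre of carousel pad 3, on the carousel's top face; it turns with the carousel.
- pad4 (a point): Centre of carousel pad 4, on the carousel's top face; it turns with the carousel.
- pad5 (a point): Centre of carousel pad 5, on the carousel's top face; it turns with the carousel.
Not all that is in view belongs to the job. Leave any turquoise or yellow look-alike of the dish_white1 alone. Of the things that look like the dish_blue, the larger one is meant.

How it is judged:
On the way, in this order (a step that is already met when the one before it is completed fails the run):
1. the cover lies flat on the blue mat (horizontal distance between cover and mat below 0.05 m and height (world z) of cover below 0.01 m and angle between cover's own z axis and vertical below 0.05 rad), for 0.2 s.
2. every dish stands upright on a pad of the carousel ((horizontal distance between dish_blue and pad0 below 0.012 m or horizontal distance between dish_blue and pad1 below 0.012 m or horizontal distance between dish_blue and pad2 below 0.012 m or horizontal distance between dish_blue and pad3 below 0.012 m or horizontal distance between dish_blue and pad4 below 0.012 m or horizontal distance between dish_blue and pad5 below 0.012 m) and height (world z) of dish_blue between 0.071 and 0.081 m and angle between each of dish_blue, dish_white1, dish_white2, dish_white3's own z axis and vertical below 0.08 rad and linear speed of each of dish_blue, dish_white1, dish_white2, dish_white3 below 0.02 m/s and (horizontal distance between dish_white1 and pad0 below 0.012 m or horizontal distance between dish_white1 and pad1 below 0.012 m or horizontal distance between dish_white1 and pad2 below 0.012 m or horizontal distance between dish_white1 and pad3 below 0.012 m or horizontal distance between dish_white1 and pad4 below 0.012 m or horizontal distance between dish_white1 and pad5 below 0.012 m) and height (world z) of dish_white1 between 0.071 and 0.081 m and (horizontal distance between dish_white2 and pad0 below 0.012 m or horizontal distance between dish_white2 and pad1 below 0.012 m or horizontal distance between dish_white2 and pad2 below 0.012 m or horizontal distance between dish_white2 and pad3 below 0.012 m or horizontal distance between dish_white2 and pad4 below 0.012 m or horizontal distance between dish_white2 and pad5 below 0.012 m) and height (world z) of dish_white2 between 0.071 and 0.081 m and (horizontal distance between dish_white3 and pad0 below 0.012 m or horizontal distance between dish_white3 and pad1 below 0.012 m or horizontal distance between dish_white3 and pad2 below 0.012 m or horizontal distance between dish_white3 and pad3 below 0.012 m or horizontal distance between dish_white3 and pad4 below 0.012 m or horizontal distance between dish_white3 and pad5 below 0.012 m) and height (world z) of dish_white3 between 0.071 and 0.081 m), for 0.2 s.
At the end, for the whole second after the job is handed in: Every dish present at rest, upright on its own pad (within 12 mm of its centre); the blue one within 14 mm of the point under the lamp; the carousel in a click (a pad within 4 mm of that point); the cover flat on the shield over the opening, within 13 mm and 0.12 rad of its place (all of step 2 and horizontal distance between any of pad0, pad1, pad2, pad3, pad4, pad5 and lamp below 0.004 m and horizontal distance between dish_blue and lamp below 0.014 m and horizontal distance between cover and cover_home below 0.013 m and height (world z) of cover between 0.104 and 0.112 m and angle between the x axis of cover and the x axis of imager, either way round below 0.12 rad and angle between cover's own z axis and vertical below 0.05 rad and linear speed of cover below 0.02 m/s); the robot touches nothing.
It fails at once if a dish squeezed or pushed with more than 90 N, both fingers together (contact force between the fingers and dish_blue above 90 N or contact force between the fingers and dish_white1 above 90 N or contact force between the fingers and dish_white2 above 90 N or contact force between the fingers and dish_white3 above 90 N).
It fails at once if a gripped dish pressed onto the carousel with more than 60 N ((contact force between imager and dish_blue above 60 N and contact force between the fingers and dish_blue above 10 N) or (contact force between imager and dish_white1 above 60 N and contact force between the fingers and dish_white1 above 10 N) or (contact force between imager and dish_white2 above 60 N and contact force between the fingers and dish_white2 above 10 N) or (contact force between imager and dish_white3 above 60 N and contact force between the fingers and dish_white3 above 10 N)).
It fails at once if the carousel spun faster than 2.5 rad/s (velocity of joint carousel above 2.5 rad/s or velocity of joint carousel below -2.5 rad/s).
It fails at once if the bottle, jar or tip box moved more than 15 mm (distance of any of dropper_bottle, glass_jar, tip_box from where it was at the start of the episode above 0.015 m).
Of dish_white1, dish_white2, dish_white3 only 1 to 3 are there at a start; the rules pass over those that are not, and their reading is None.
At some moment in a run one of cover may be knocked a few centimetres aside while the robot is not near it.
Once in a run the grip may slacken for a moment while it holds something.
It also fails if it takes over 210 s, if anything falls off the work surface, if the arm or the gripper's body presses on something with over 40 N, if the wrist force passes 120 N, or if a joint passes its speed limit or range.

## Working session

There is one attempt and no reset: what is moved stays moved. The work goes in short steps, Python scripts to look and compute and a tool call to move; the robot and the scene stay as the last step left them, time stands still between calls to the robot, and variables do not carry over. Pictures are saved under pics/ and viewed, at most 14 in all, crops included, and the job is handed in when it is done.

Besides the shell and the picture viewer there is one more tool, called after "Emit:" as a command line: name --argument value ..., lists and objects as JSON in quotes. jog_arm: Moves the arm, as the interface text tells. Its arguments: {"type":"object","properties":{"deltas":{"type":"string"},"squeeze":{"type":"number"}},"required":["deltas"]}

```bash
ls; mkdir -p pics; python3 - <<'E'
from plant import manip
import cv2
for n in ("top","side"):
    c=manip.read_camera(n); cv2.imwrite(f"pics/{n}0.png",c["color"][:,:,::-1])
    print(n,c["fx"],c["cx"],c["cy"],c["world_to_cam"].round(4).tolist())
s=manip.observe(); print(s["time_s"],s["position"],s["tcp_rot"],s["grip_width"])
E
```

```text
pics
top 420.5339653285387 279.7035581729536 209.74510603919674 [[-0.0126, -0.9999, 0.0012, 0.0012], [-0.9932, 0.0124, -0.1156, 0.5351], [0.1156, -0.0027, -0.9933, 1.0234], [0.0, 0.0, 0.0, 1.0]]
side 429.90921781509303 283.696164047728 204.5080629360868 [[-0.9247, -0.3808, 0.0059, 0.4848], [-0.2746, 0.6559, -0.7031, 0.238], [0.2638, -0.6518, -0.7111, 1.11], [0.0, 0.0, 0.0, 1.0]]
0.1 [ 0.15350563 -0.50168995  0.23070068] [[ 9.56271428e-01  2.92480611e-01 -2.20102421e-04]
 [ 2.92480636e-01 -9.56270499e-01  1.34538504e-03]
 [ 1.83021586e-04 -1.35092897e-03 -9.99999071e-01]] 0.997864786851405
```

View pics/top0.png

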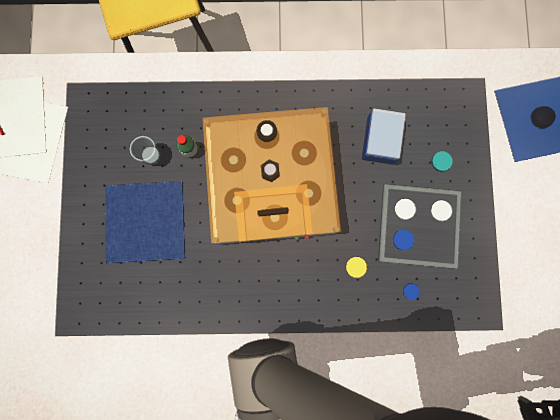

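View pics/side0.png

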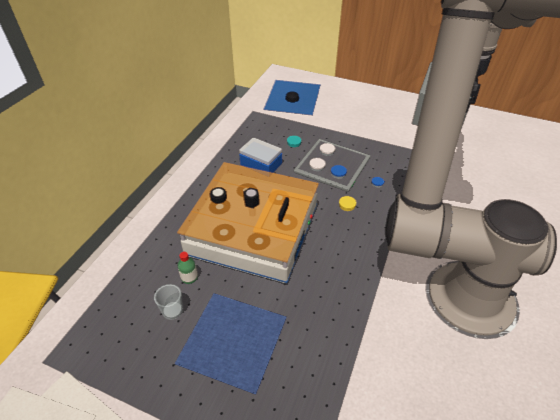

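Top view: imager centred near (272,175) with the knob at (270,170), lamp (266,130) and handle (272,211). Plate dishes: white (405,209), white (441,210), blue (403,240). The mat is at (145,222). The small blue (411,292), yellow and turquoise ones are decoys, and the bottle and jar are at top left.

```bash
cat > h.py <<'E'
import numpy as np, cv2
from plant import manip
from scipy.spatial.transform import Rotation as R
def ray(c,u,v,z):
    T=c["world_to_cam"]; Rm=T[:3,:3]; o=-Rm.T@T[:3,3]
    d=Rm.T@np.array([(u-c["cx"])/c["fx"],(v-c["cy"])/c["fy"],1])
    return o+d*(z-o[2])/d[2]
def proj(c,p):
    q=c["world_to_cam"]@np.append(p,1); return q[0]/q[2]*c["fx"]+c["cx"],q[1]/q[2]*c["fy"]+c["cy"]
def blobs(c,f,mn=30,roi=None):
    h=cv2.cvtColor(c["color"],cv2.COLOR_RGB2HSV).astype(int)
    m=f(h[...,0],h[...,1],h[...,2]).astype(np.uint8)
    if roi: k=np.zeros_like(m); k[roi[1]:roi[3],roi[0]:roi[2]]=1; m*=k
    return [x for x in cv2.findContours(m,cv2.RETR_EXTERNAL,cv2.CHAIN_APPROX_NONE)[0] if cv2.contourArea(x)>mn]
def go(p,yaw=None,p0=None,R0=None):
    """deltas from the current pose to TCP position p, tool down, tool y axis along world yaw (mod pi)"""
    s=manip.observe(); p0=s["position"] if p0 is None else p0; R0=s["tcp_rot"] if R0 is None else R0
    d=R0.T@(np.array(p)-p0)/.15
    out=[]
    for k in (0,np.pi):
        if yaw is None: break
        y=np.array([np.cos(yaw+k),np.sin(yaw+k),0]); z=np.array([0,0,-1.]); Rt=np.column_stack([np.cross(y,z),y,z])
        out.append((R.from_matrix(R0.T@Rt).as_rotvec()/np.radians(120)).round(3))
    return d.round(3),[o.tolist() for o in out]
def state():
    s=manip.observe(); print(round(s["time_s"],2),s["position"].round(4),"q6",s["joint_positions"].round(2),"f",s["ft_force"].round(1),"w",round(s["grip_width"],3),"gf",round(s["gripper_force"],1)); return s
E
python3 - <<'E'
from h import *
c=manip.read_camera("top")
def show(n,cs,z):
    for x in cs:
        (u,v),(w,h),a=cv2.minAreaRect(x); print(n,(round(u,1),round(v,1)),"px",round(w,1),round(h,1),"A",cv2.contourArea(x),ray(c,u,v,z).round(4), [ray(c,*b,z)[:2].round(4).tolist() for b in cv2.boxPoints(((u,v),(w,h),a))] if w*h>3000 or n=="dark" else "")
show("blue",blobs(c,lambda h,s,v:(h>95)&(h<130)&(s>150)&(v>60),60,(50,80,500,330)),.03)
show("mat",blobs(c,lambda h,s,v:(h>95)&(h<130)&(s>80)&(v>40),2000,(50,150,250,330)),.004)
show("white",blobs(c,lambda h,s,v:(s<40)&(v>190),60,(370,180,470,270)),.03)
show("amber",blobs(c,lambda h,s,v:(h>8)&(h<25)&(s>80)&(v>80),2000,(190,90,350,260)),.108)
show("dark",blobs(c,lambda h,s,v:(v<60),40,(225,115,320,220)),.108)
show("puckwhite",blobs(c,lambda h,s,v:(s<60)&(v>120),15,(250,115,290,185)),.158)
E
```

```text
blue (411.0, 291.5) px 15.0 14.0 A 172.5 [ 0.3291 -0.3253  0.03  ] 
blue (403.0, 239.5) px 19.0 20.0 A 300.5 [ 0.4567 -0.3116  0.03  ] 
mat (144.0, 221.7) px 78.9 78.8 A 5916.5 [0.5117 0.3426 0.004 ] [[0.6119, 0.4506], [0.6167, 0.2468], [0.4136, 0.2368], [0.409, 0.4362]]
white (441.1, 210.2) px 20.1 19.7 A 299.5 [ 0.5289 -0.4107  0.03  ] 
white (405.0, 208.5) px 19.0 20.0 A 301.0 [ 0.5344 -0.3202  0.03  ] 
amber (270.3, 174.9) px 127.3 130.5 A 16057.0 [0.6086 0.0157 0.108 ] [[0.7509, 0.1821], [0.7746, -0.1285], [0.4707, -0.1456], [0.4489, 0.1543]]
dark (266.6, 130.8) px 19.6 19.0 A 289.0 [0.7152 0.0234 0.108 ] [[0.731, 0.0521], [0.7452, 0.0091], [0.6995, -0.0051], [0.6854, 0.0377]]
puckwhite (269.8, 168.8) px 10.6 11.3 A 94.5 [0.6125 0.0159 0.158 ] 
puckwhite (266.0, 129.5) px 11.0 12.0 A 103.5 [0.7027 0.0234 0.158 ]
```

```bash
python3 - <<'E'
from h import *
c=manip.read_camera("top"); d=manip.read_camera("side")
cv2.imwrite("pics/crop1.png",cv2.resize(c["color"][100:250,195:355,::-1],None,fx=5,fy=4,interpolation=cv2.INTER_CUBIC)[:600])
cv2.imwrite("pics/crop2.png",cv2.resize(d["color"][160:280,180:330,::-1],None,fx=5,fy=5,interpolation=cv2.INTER_CUBIC))
E
```

```text
(no output)
```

View pics/crop1.png

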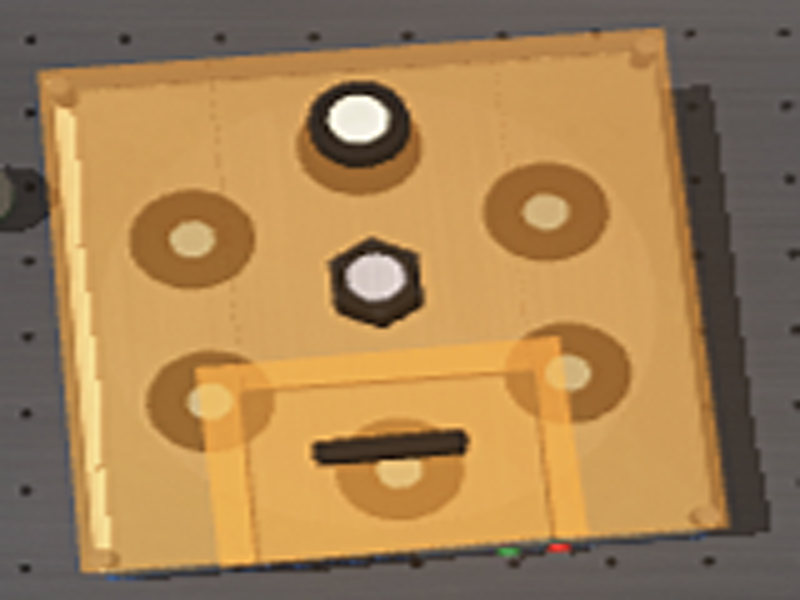

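View pics/crop2.png

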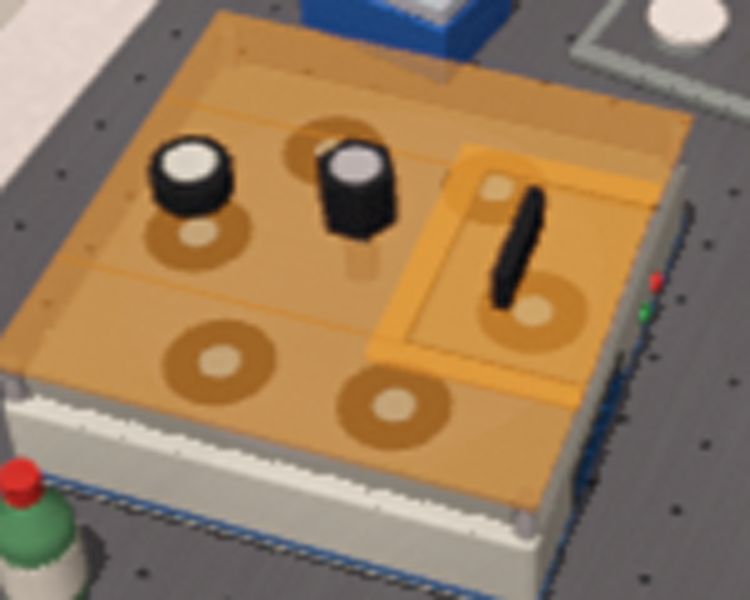

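The crops show the shield corners at about px (202.6,118), (327.4,107.5), (340.4,231.3) and (211.4,243). They also show the pads, the knob cap at (270.2,169) and the cover edges. Next I fit the imager pose from these.

```bash
python3 - <<'E'
from h import *
from scipy.optimize import least_squares
c=manip.read_camera("top"); d=manip.read_camera("side")
T=lambda x,y:(195+x/5,100+y/4); S=lambda x,y:(180+x/5,160+y/5)
s3=.0866
obs=[(c,T(38,72),(.15,.15,.108)),(c,T(664,30),(.15,-.15,.108)),(c,T(727,525),(-.15,-.15,.108)),(c,T(82,572),(-.15,.15,.108)),
(c,T(399,471),(-.1,0,.076)),(c,T(192,239),(.05,s3,.076)),(c,T(546,212),(.05,-s3,.076)),(c,T(211,401),(-.05,s3,.076)),(c,T(568,373),(-.05,-s3,.076)),(c,T(376,276),(0,0,.158)),(c,T(358,118),(.1,0,.13)),
(d,S(222,12),(.15,-.15,.108)),(d,S(692,120),(-.15,-.15,.108)),(d,S(540,512),(-.15,.15,.108)),(d,S(532,311),(-.1,0,.076)),(d,S(198,232),(.1,0,.076)),(d,S(219,361),(.05,s3,.076)),(d,S(394,405),(-.05,s3,.076)),(d,S(356,162),(0,0,.158)),(d,S(190,160),(.1,0,.13))]
for cam in (c,d,None):
    O=[o for o in obs if cam is None or o[0] is cam]
    def W(q,p): a=q[2]; return np.array([q[0]+np.cos(a)*p[0]-np.sin(a)*p[1],q[1]+np.sin(a)*p[0]+np.cos(a)*p[1],p[2]])
    f=lambda q:np.concatenate([(ray(o[0],*o[1],o[2][2])-W(q,o[2]))[:2] for o in O])
    r=least_squares(f,[.61,.015,.08],loss="soft_l1",f_scale=.003); print(r.x.round(4)); 
print((f(r.x).reshape(-1,2)*1000).round(1).tolist())
for cam,pts in ((c,[T(196,368),T(560,338)]),(d,[S(465,145),S(368,358)])):
    print("cover back corners",[ray(cam,*p,.112).round(4) for p in pts])
print("handle top c",ray(c,*T(390,446),.142).round(4),ray(c,*T(314,455),.142),ray(c,*T(468,437),.142))
print("plate dishes side",)
for x in blobs(d,lambda h,s,v:(h>95)&(h<130)&(s>150)&(v>60),20,(300,120,400,200))+blobs(d,lambda h,s,v:(s<60)&(v>170),20,(305,138,345,175)):
    (u,v),r=cv2.minEnclosingCircle(x); print(u,v,r,ray(d,u,v,.03).round(4))
print("mat corners", [ray(d,*p,.004).round(3).tolist() for p in ((215,296),(285,327),(180,347),(252,385))])
E
```

```text
[0.6113 0.0149 0.0778]
[0.6121 0.0167 0.0723]
[0.6116 0.0156 0.0758]
[[-1.4, -0.9], [-1.8, -0.8], [0.9, 0.5], [0.3, -0.9], [-1.3, -1.4], [-1.3, -0.0], [0.3, 0.1], [-1.1, -1.6], [0.6, -1.0], [0.3, -0.7], [0.1, -0.4], [-1.6, 1.8], [0.1, 5.6], [-1.5, 2.7], [1.5, -0.1], [1.1, 1.9], [0.6, 1.1], [0.3, 0.3], [2.0, -1.6], [1.6, -1.1]]
cover back corners [array([0.5685, 0.1   , 0.112 ]), array([ 0.584 , -0.0696,  0.112 ])]
cover back corners [array([ 0.585 , -0.0654,  0.112 ]), array([0.5675, 0.1018, 0.112 ])]
handle top c [0.5183 0.0099 0.142 ] [0.51369916 0.04395307 0.142     ] [ 0.52298272 -0.02516325  0.142     ]
plate dishes side
377.5 181.0 5.852449893951416 [ 0.3269 -0.3086  0.03  ]
338.1428527832031 170.5 7.298762321472168 [ 0.4585 -0.309   0.03  ]
317.0 162.5 7.43313455581665 [ 0.536  -0.3207  0.03  ]
327.0 147.5 7.159010887145996 [ 0.5308 -0.4111  0.03  ]
mat corners [[0.61, 0.254, 0.004], [0.411, 0.266, 0.004], [0.618, 0.408, 0.004], [0.425, 0.423, 0.004]]
```

```bash
cat >> h.py <<'E'
IM=np.array([.6116,.0156]); YA=.076
def im(x,y): return IM+[np.cos(YA)*x-np.sin(YA)*y,np.sin(YA)*x+np.cos(YA)*y]
def Rd(yaw):
    y=np.array([np.cos(yaw),np.sin(yaw),0]); z=np.array([0,0,-1.]); return np.column_stack([np.cross(y,z),y,z])
def plan(wps):
    """wps: (x,y,z,yaw); prints per call the deltas (max .15 per axis), from the present measured pose"""
    s=manip.observe(); p,Rc=s["position"],s["tcp_rot"]
    for w in wps:
        w=np.array(w,float); Rt=Rd(w[3]); n=int(np.ceil(np.abs(Rc.T@(w[:3]-p)).max()/.148)) or 1; p0=p
        rv=(R.from_matrix(Rc.T@Rt)).as_rotvec()
        for i in range(n):
            # all of the turn is made in the first call
            q=p0+(w[:3]-p0)*(i+1)/n; d=Rc.T@(q-p)/.15
            r=R.from_matrix(Rc.T@Rt).as_rotvec()/np.radians(120)
            print("to",q.round(3),"d",*d.round(3),"r",*r.round(3),"rows",max(int(np.ceil(np.linalg.norm(q-p)/.06)),int(np.ceil(np.linalg.norm(r)*120/10))))
            p,Rc=q,Rt
E
python3 - <<'E'
from h import *
state()
h=np.array([.5183,.0095]); 
plan([(.336,-.246,.235,YA),(*h,.22,YA),(*h,.117,YA)])
E
```

```text
0.35 [ 0.1536 -0.502   0.2311] q6 [-1.42  0.34  1.52 -0.    1.28 -0.15] f [-0.5 -0.3  0.6] w 0.997 gf 0.0
to [ 0.245 -0.374  0.233] d 0.831 -0.638 -0.013 r -0.0 -0.0 -0.645 rows 8
to [ 0.336 -0.246  0.235] d 0.805 0.671 -0.013 r 0.0 0.0 0.0 rows 3
to [ 0.427 -0.118  0.227] d 0.803 0.671 0.05 r 0.0 0.0 0.0 rows 3
to [0.518 0.01  0.22 ] d 0.803 0.671 0.05 r 0.0 0.0 0.0 rows 3
to [0.518 0.01  0.117] d -0.0 -0.0 0.687 r 0.0 0.0 0.0 rows 2
```

Emit:
jog_arm --deltas "1 0.415 -0.319 0 0 0 -0.32; 1 0.831 -0.638 -0.013 0 0 -0.645; 1 0.831 -0.638 -0.013 0 0 -0.645; 1 0.831 -0.638 -0.013 0 0 -0.645; 1 0.831 -0.638 -0.013 0 0 -0.645; 1 0.831 -0.638 -0.013 0 0 -0.645; 1 0.831 -0.638 -0.013 0 0 -0.645; 1 0.831 -0.638 -0.013 0 0 -0.645"

```text
time_s: 1.35
position: [0.2448, -0.374, 0.2333]
tcp_rot: [[-0.08, 0.997, 0.0], [0.997, 0.08, -0.0], [-0.0, 0.0, -1.0]]
ft_force: [-0.6, -0.3, 0.6]
grip_width: 0.999
gripper_force: 0.0
```

Emit:
jog_arm --deltas "0 0.805 0.671 -0.013 0 0 0; 0 0.805 0.671 -0.013 0 0 0; 0 0.805 0.671 -0.013 0 0 0; 0 0.805 0.671 -0.013 0 0 0"

```text
time_s: 1.85
position: [0.3367, -0.2444, 0.2354]
tcp_rot: [[-0.081, 0.997, 0.0], [0.997, 0.081, -0.0], [-0.0, 0.0, -1.0]]
ft_force: [0.2, 0.1, 0.1]
grip_width: 0.499
gripper_force: 0.0
```

Emit:
jog_arm --deltas "0 0.803 0.671 0.05 0 0 0; 0 0.803 0.671 0.05 0 0 0; 0 0.803 0.671 0.05 0 0 0; 0 0.803 0.671 0.05 0 0 0"

```text
time_s: 2.35
position: [0.4275, -0.1176, 0.2275]
tcp_rot: [[-0.079, 0.997, -0.0], [0.997, 0.079, -0.0], [-0.0, -0.0, -1.0]]
ft_force: [0.2, 0.5, 0.2]
grip_width: 0.499
gripper_force: 0.0
```

Emit:
jog_arm --deltas "0 0.803 0.671 0.05 0 0 0; 0 0.803 0.671 0.05 0 0 0; 0 0.803 0.671 0.05 0 0 0; 0 0.803 0.671 0.05 0 0 0; 0 0.803 0.671 0.05 0 0 0"

```text
time_s: 2.98
position: [0.5175, 0.008, 0.2201]
tcp_rot: [[-0.076, 0.997, -0.001], [0.997, 0.076, -0.001], [-0.001, -0.001, -1.0]]
ft_force: [-0.6, 0.1, -0.6]
grip_width: 0.503
gripper_force: 0.0
```

```bash
python3 - <<'E'
from h import *
state()
h=np.array([.5183,.0095]); 
plan([(*h,.117,YA),(*h,.27,YA)])
E
```

```text
2.98 [0.5175 0.008  0.2201] q6 [-0.13  0.34  1.56 -0.    1.24 -0.21] f [-0.6  0.1 -0.6] w 0.503 gf 0.0
to [0.518 0.01  0.117] d 0.01 0.006 0.687 r -0.0 0.0 -0.0 rows 2
to [0.518 0.01  0.194] d 0.0 0.0 -0.51 r 0.0 0.0 0.0 rows 2
to [0.518 0.01  0.27 ] d 0.0 0.0 -0.51 r 0.0 0.0 0.0 rows 2
```

Emit:
jog_arm --deltas "0 0.01 0.006 0.4 0 0 0; 0 0.01 0.006 0.55 0 0 0; 0 0.01 0.006 0.687 0 0 0; 0 0.01 0.006 0.687 0 0 0; -1 0.01 0.006 0.687 0 0 0; -1 0.01 0.006 0.687 0 0 0; -1 0.01 0.006 0.687 0 0 0; -1 0.01 0.006 0.687 0 0 0" --squeeze 60

```text
time_s: 3.98
position: [0.5196, 0.0107, 0.1186]
tcp_rot: [[-0.077, 0.997, 0.003], [0.997, 0.077, -0.001], [-0.001, 0.002, -1.0]]
ft_force: [-1.6, -1.7, 6.0]
grip_width: 0.128
gripper_force: 59.7
```

Emit:
jog_arm --deltas "-1 0 0 0 0 0 0; -1 0 0 0 0 0 0; -1 0 0 -0.1 0 0 0; -1 0 0 -0.25 0 0 0; -1 0 0 -0.5 0 0 0; -1 0 0 -0.5 0 0 0"

```text
time_s: 4.72
position: [0.5205, 0.0113, 0.1956]
tcp_rot: [[-0.077, 0.997, 0.007], [0.997, 0.077, -0.001], [-0.001, 0.007, -1.0]]
ft_force: [-0.7, 0.4, -1.8]
grip_width: 0.127
gripper_force: 58.7
```

```bash
python3 - <<'E'
from h import *
state()
plan([(.515,.34,.2,YA),(.515,.34,.011,YA)])
c=manip.read_camera("top"); cv2.imwrite("pics/a.png",c["color"][60:300,60:520,::-1])
E
```

```text
4.72 [0.5205 0.0113 0.1956] q6 [-0.13  0.36  1.6   0.    1.17 -0.2 ] f [-0.7  0.4 -1.8] w 0.127 gf 58.7
to [0.519 0.121 0.197] d 0.729 0.044 -0.01 r 0.003 0.001 0.001 rows 2
to [0.517 0.23  0.199] d 0.729 0.043 -0.01 r 0.0 0.0 0.0 rows 2
to [0.515 0.34  0.2  ] d 0.729 0.043 -0.01 r 0.0 0.0 0.0 rows 2
to [0.515 0.34  0.106] d 0.0 0.0 0.63 r 0.0 0.0 0.0 rows 2
to [0.515 0.34  0.011] d 0.0 0.0 0.63 r 0.0 0.0 0.0 rows 2
```

View pics/a.png

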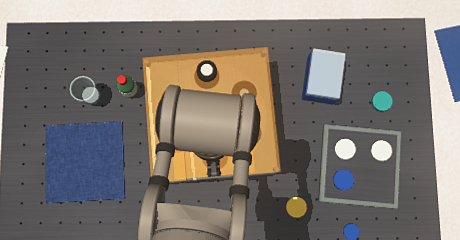

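The picture shows the arm over the imager with the view of the cover blocked. Grip width 0.127 matches the 12 mm handle, so the cover is held. Moving it to the mat.

Emit:
jog_arm --deltas "-1 0.25 0.015 -0.01 0 0 0; -1 0.5 0.03 -0.01 0 0 0; -1 0.729 0.044 -0.01 0 0 0; -1 0.729 0.044 -0.01 0 0 0"

```text
time_s: 5.28
position: [0.516, 0.1227, 0.1925]
tcp_rot: [[-0.08, 0.997, -0.002], [0.997, 0.08, 0.0], [0.0, -0.002, -1.0]]
ft_force: [-0.5, -0.3, -2.0]
grip_width: 0.128
gripper_force: 58.6
```

Emit:
jog_arm --deltas "-1 0.35 0.02 0 0 0 0; -1 0.729 0.043 -0.01 0 0 0; -1 0.729 0.043 -0.01 0 0 0"

```text
time_s: 5.65
position: [0.5143, 0.2327, 0.1942]
tcp_rot: [[-0.081, 0.997, -0.001], [0.997, 0.081, 0.0], [0.0, -0.001, -1.0]]
ft_force: [-0.9, 0.5, -0.9]
grip_width: 0.127
gripper_force: 58.6
```

Emit:
jog_arm --deltas "-1 0.35 0.02 0 0 0 0; -1 0.6 0.04 0 0 0 0; -1 0.729 0.043 0 0 0 0; -1 0.729 0.043 0 0 0 0; -1 0.729 0.043 0.2 0 0 0; -1 0.729 0.043 0.5 0 0 0; -1 0.729 0.043 0.8 0 0 0; -1 0.729 0.043 0.8 0 0 0"

```text
time_s: 6.65
position: [0.5111, 0.3368, 0.0718]
tcp_rot: [[-0.075, 0.997, -0.007], [0.997, 0.075, -0.004], [-0.004, -0.008, -1.0]]
ft_force: [-0.3, 0.1, -1.3]
grip_width: 0.126
gripper_force: 58.7
```

```bash
python3 - <<'E'
from h import *
state()
plan([(.515,.34,.0165,YA)])
E
```

```text
6.65 [0.5111 0.3368 0.0718] q6 [ 0.46  0.66  1.46 -0.    1.03  0.38] f [-0.3  0.1 -1.3] w 0.126 gf 58.7
to [0.515 0.34  0.016] d 0.021 0.03 0.369 r -0.004 0.002 -0.0 rows 1
```

Emit:
jog_arm --deltas "-1 0.01 0.02 0.15 0 0 0; -1 0.01 0.02 0.28 0 0 0; -1 0.01 0.02 0.35 0 0 0; -1 0.01 0.02 0.37 0 0 0; -1 0.01 0.02 0.37 0 0 0; -1 0.01 0.02 0.37 0 0 0"

```text
time_s: 7.4
position: [0.5165, 0.3418, 0.0206]
tcp_rot: [[-0.077, 0.997, 0.001], [0.997, 0.077, 0.001], [0.0, 0.001, -1.0]]
ft_force: [0.3, -1.1, -1.7]
grip_width: 0.128
gripper_force: 58.7
```

Emit:
jog_arm --deltas "0 0 0 0 0 0 0; 0 0 0 0 0 0 0; 0 0 0 0 0 0 0; 0 0 0 0 0 0 0; 0 0 0 -0.4 0 0 0; 0 0 0 -0.8 0 0 0; 0 0 0 -1 0 0 0; 0 0 0 -1 0 0 0"

```text
time_s: 8.4
position: [0.5172, 0.3422, 0.1727]
tcp_rot: [[-0.077, 0.997, 0.005], [0.997, 0.077, 0.003], [0.002, 0.006, -1.0]]
ft_force: [0.5, 0.5, -0.5]
grip_width: 0.496
gripper_force: 0.0
```

```bash
python3 - <<'E'
from h import *
state()
B=(.4573,-.3105); y=YA-np.pi/2
plan([(.50,.12,.2,y),(*B,.2,y),(*B,.017,y)])
E
```

```text
8.4 [0.5172 0.3422 0.1727] q6 [ 0.46  0.56  1.34 -0.    1.24  0.38] f [ 0.5  0.5 -0.5] w 0.496 gf 0.0
to [0.509 0.231 0.186] d -0.734 -0.114 -0.093 r 0.001 -0.003 0.75 rows 10
to [0.5  0.12 0.2 ] d -0.113 0.734 -0.091 r 0.0 0.0 0.0 rows 2
to [ 0.486 -0.023  0.2  ] d -0.167 0.947 0.0 r 0.0 0.0 0.0 rows 3
to [ 0.472 -0.167  0.2  ] d -0.167 0.947 0.0 r 0.0 0.0 0.0 rows 3
to [ 0.457 -0.311  0.2  ] d -0.167 0.947 0.0 r 0.0 0.0 0.0 rows 3
to [ 0.457 -0.31   0.109] d 0.0 -0.0 0.61 r 0.0 0.0 0.0 rows 2
to [ 0.457 -0.31   0.017] d 0.0 0.0 0.61 r 0.0 0.0 0.0 rows 2
```

Emit:
jog_arm --deltas "0.6 -0.1 -0.02 -0.1 0 0 0.087; 0.6 -0.3 -0.05 -0.1 0 0 0.174; 0.6 -0.5 -0.08 -0.1 0 0 0.26; 0.6 -0.734 -0.114 -0.1 0 0 0.347; 0.6 -0.9 -0.11 -0.1 0 0 0.434; 0.6 -1 -0.11 -0.1 0 0 0.52; 0.6 -1 -0.11 -0.1 0 0 0.606; 0.6 -1 -0.11 -0.1 0 0 0.69"

```text
time_s: 9.4
position: [0.5103, 0.1902, 0.1829]
tcp_rot: [[0.981, 0.195, -0.003], [0.195, -0.981, -0.001], [-0.003, 0.0, -1.0]]
ft_force: [-0.0, -0.3, -0.4]
grip_width: 0.801
gripper_force: 0.0
```

```bash
python3 - <<'E'
from h import *
state()
B=(.4573,-.3105); y=YA-np.pi/2
plan([(*B,.2,y),(*B,.017,y)])
c=manip.read_camera("top"); cv2.imwrite("pics/b.png",c["color"][60:340,60:520,::-1])
E
```

```text
9.4 [0.5103 0.1902 0.1829] q6 [ 0.22  0.42  1.54 -0.    1.18  1.59] f [-0.  -0.3 -0.4] w 0.801 gf 0.0
to [0.497 0.065 0.187] d -0.249 0.801 -0.028 r 0.0 0.001 0.057 rows 3
to [ 0.484 -0.06   0.191] d -0.151 0.825 -0.028 r 0.0 0.0 0.0 rows 3
to [ 0.471 -0.185  0.196] d -0.151 0.825 -0.028 r 0.0 0.0 0.0 rows 3
to [ 0.457 -0.31   0.2  ] d -0.151 0.825 -0.028 r 0.0 0.0 0.0 rows 3
to [ 0.457 -0.31   0.109] d 0.0 0.0 0.61 r 0.0 0.0 0.0 rows 2
to [ 0.457 -0.31   0.017] d 0.0 0.0 0.61 r 0.0 0.0 0.0 rows 2
```

View pics/b.png

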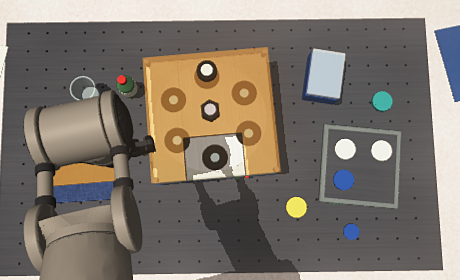

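The opening is clear with its bay pad at crop (214,157). The cover lies on the mat, partly hidden by the arm, and the dishes have not moved. Going to the blue dish.

Emit:
jog_arm --deltas "0.6 -0.25 0.801 -0.05 0 0 0.057; 0.6 -0.25 0.801 -0.05 0 0 0.057; 0.6 -0.25 0.801 -0.05 0 0 0.057; 0.6 -0.25 0.801 -0.05 0 0 0.057"

```text
time_s: 9.95
position: [0.4982, 0.0656, 0.1913]
tcp_rot: [[0.996, 0.084, -0.001], [0.084, -0.996, 0.0], [-0.001, -0.0, -1.0]]
ft_force: [-0.1, 0.2, -0.4]
grip_width: 0.801
gripper_force: 0.0
```

Emit:
jog_arm --deltas "0.6 -0.151 0.825 -0.028 0 0 0; 0.6 -0.151 0.825 -0.028 0 0 0; 0.6 -0.151 0.825 -0.028 0 0 0"

```text
time_s: 10.32
position: [0.4862, -0.0617, 0.1959]
tcp_rot: [[0.997, 0.081, -0.0], [0.081, -0.997, -0.0], [-0.001, 0.0, -1.0]]
ft_force: [-0.1, -0.4, -0.1]
grip_width: 0.8
gripper_force: 0.0
```

Emit:
jog_arm --deltas "0.6 -0.151 0.825 0 0 0 0; 0.6 -0.151 0.825 0 0 0 0; 0.6 -0.151 0.825 0 0 0 0"

```text
time_s: 10.7
position: [0.4742, -0.1864, 0.1957]
tcp_rot: [[0.997, 0.081, -0.0], [0.081, -0.997, -0.0], [-0.0, 0.0, -1.0]]
ft_force: [0.6, 1.1, -1.1]
grip_width: 0.798
gripper_force: 0.0
```

Emit:
jog_arm --deltas "0.6 -0.151 0.825 0 0 0 0; 0.6 -0.151 0.825 0 0 0 0; 0.6 -0.151 0.825 0.1 0 0 0; 0.6 -0.151 0.825 0.5 0 0 0; 0.6 -0.151 0.825 0.6 0 0 0; 0.6 -0.151 0.825 0.6 0 0 0"

```text
time_s: 11.45
position: [0.4621, -0.3081, 0.1059]
tcp_rot: [[0.996, 0.085, -0.002], [0.085, -0.996, 0.002], [-0.001, -0.002, -1.0]]
ft_force: [0.8, -0.1, 0.3]
grip_width: 0.802
gripper_force: 0.0
```

```bash
python3 - <<'E'
from h import *
state()
B=(.4573,-.3105); y=YA-np.pi/2
plan([(*B,.017,y)])
E
```

```text
11.45 [ 0.4621 -0.3081  0.1059] q6 [-0.73  0.53  1.61  0.    1.01  0.76] f [ 0.8 -0.1  0.3] w 0.802 gf 0.0
to [ 0.457 -0.31   0.017] d -0.033 0.014 0.593 r -0.001 0.001 0.005 rows 2
```

Emit:
jog_arm --deltas "0.6 -0.033 0.014 0.3 0 0 0; 0.6 -0.033 0.014 0.5 0 0 0; 0.6 -0.033 0.014 0.58 0 0 0; 0.6 -0.033 0.014 0.58 0 0 0; 0.6 -0.033 0.014 0.58 0 0 0" --squeeze 25

```text
time_s: 12.08
position: [0.4579, -0.3133, 0.0211]
tcp_rot: [[0.997, 0.083, 0.002], [0.083, -0.997, -0.002], [0.002, 0.002, -1.0]]
ft_force: [-0.3, -0.5, -0.1]
grip_width: 0.799
gripper_force: 0.0
```

Emit:
jog_arm --deltas "0.4 0 0 0 0 0 0; 0.2 0 0 0 0 0 0; -0.2 0 0 0 0 0 0; -0.2 0 0 0 0 0 0; -0.2 0 0 0 0 0 0; -0.2 0 0 0 0 0 0"

```text
time_s: 12.82
position: [0.4573, -0.313, 0.0206]
tcp_rot: [[0.997, 0.083, 0.001], [0.083, -0.997, -0.001], [0.001, 0.001, -1.0]]
ft_force: [-1.2, 1.5, 7.7]
grip_width: 0.592
gripper_force: 24.7
```

```bash
python3 - <<'E'
from h import *
s=state(); y=YA-np.pi/2
x,yy,z=s["position"]
plan([(x,yy,.16,y),(*im(-.1,0),.16,y),(*im(-.1,0),.0815,y)])
E
```

```text
12.82 [ 0.4573 -0.313   0.0206] q6 [-0.74  0.64  1.68  0.    0.81  0.75] f [-1.2  1.5  7.7] w 0.592 gf 24.7
to [ 0.457 -0.313  0.16 ] d 0.001 0.001 -0.93 r 0.001 -0.001 0.003 rows 3
to [ 0.475 -0.206  0.16 ] d 0.175 -0.702 0.0 r 0.0 0.0 0.0 rows 2
to [ 0.494 -0.099  0.16 ] d 0.175 -0.702 0.0 r 0.0 0.0 0.0 rows 2
to [0.512 0.008 0.16 ] d 0.175 -0.702 0.0 r 0.0 0.0 0.0 rows 2
to [0.512 0.008 0.082] d 0.0 -0.0 0.523 r 0.0 0.0 0.0 rows 2
```

Emit:
jog_arm --deltas "-0.2 0 0 -0.1 0 0 0; -0.2 0 0 -0.3 0 0 0; -0.2 0 0 -0.6 0 0 0; -0.2 0 0 -0.93 0 0 0; -0.2 0 0 -0.93 0 0 0"

```text
time_s: 13.45
position: [0.4586, -0.3142, 0.1638]
tcp_rot: [[0.997, 0.083, 0.007], [0.083, -0.997, -0.006], [0.006, 0.007, -1.0]]
ft_force: [0.3, -0.2, -1.1]
grip_width: 0.586
gripper_force: 27.1
```

Emit:
jog_arm --deltas "-0.2 0.05 -0.2 0 0 0 0; -0.2 0.12 -0.5 0 0 0 0; -0.2 0.175 -0.702 0 0 0 0; -0.2 0.175 -0.702 0 0 0 0"

```text
time_s: 13.95
position: [0.4739, -0.2033, 0.1584]
tcp_rot: [[0.996, 0.086, -0.001], [0.086, -0.996, 0.001], [-0.001, -0.001, -1.0]]
ft_force: [1.0, -0.2, 0.3]
grip_width: 0.592
gripper_force: 27.1
```

Emit:
jog_arm --deltas "-0.2 0.05 -0.2 0 0 0 0; -0.2 0.12 -0.5 0 0 0 0; -0.2 0.175 -0.702 0 0 0 0; -0.2 0.175 -0.702 0 0 0 0"

```text
time_s: 14.45
position: [0.4916, -0.0974, 0.1585]
tcp_rot: [[0.996, 0.085, -0.001], [0.085, -0.996, 0.0], [-0.001, -0.0, -1.0]]
ft_force: [-0.5, -0.7, -0.3]
grip_width: 0.591
gripper_force: 27.1
```

Emit:
jog_arm --deltas "-0.2 0.05 -0.2 0 0 0 0; -0.2 0.12 -0.5 0 0 0 0; -0.2 0.175 -0.702 0 0 0 0; -0.2 0.175 -0.702 0 0 0 0; -0.2 0.175 -0.702 0 0 0 0"

```text
time_s: 15.08
position: [0.509, 0.0073, 0.1586]
tcp_rot: [[0.997, 0.082, -0.0], [0.082, -0.997, -0.001], [-0.001, 0.001, -1.0]]
ft_force: [-0.1, -0.3, -0.6]
grip_width: 0.59
gripper_force: 27.1
```

```bash
python3 - <<'E'
from h import *
s=state(); y=YA-np.pi/2
plan([(*im(-.1,0),.0835,y)])
d=manip.read_camera("side"); cv2.imwrite("pics/c.png",cv2.resize(d["color"][140:300,180:380,::-1],None,fx=3,fy=3))
E
```

```text
15.07 [0.509  0.0073 0.1586] q6 [-0.14  0.39  1.68 -0.    1.08  1.35] f [-0.1 -0.3 -0.6] w 0.59 gf 27.1
to [0.512 0.008 0.084] d 0.02 -0.003 0.501 r 0.0 0.0 0.003 rows 2
```

View pics/c.png

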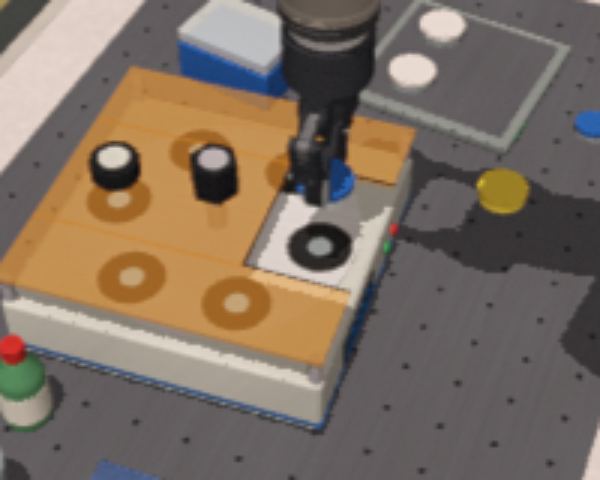

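The blue dish is held above the bay pad, which sits at crop (319,246). Lowering.

Emit:
jog_arm --deltas "-0.2 0.02 0 0.15 0 0 0; -0.2 0.02 0 0.3 0 0 0; -0.2 0.02 0 0.4 0 0 0; -0.2 0.02 0 0.45 0 0 0; -0.2 0.02 0 0.48 0 0 0; -0.2 0.02 0 0.49 0 0 0; -0.2 0.02 0 0.49 0 0 0"

```text
time_s: 16.0
position: [0.5123, 0.009, 0.0857]
tcp_rot: [[0.997, 0.083, 0.001], [0.083, -0.997, -0.0], [0.001, 0.0, -1.0]]
ft_force: [-0.3, -0.7, -0.2]
grip_width: 0.592
gripper_force: 27.1
```

```bash
python3 - <<'E'
from h import *
s=state(); y=YA-np.pi/2
plan([(*im(-.1,0),.0835,y)])
d=manip.read_camera("side"); cv2.imwrite("pics/c2.png",cv2.resize(d["color"][170:250,220:330,::-1],None,fx=6,fy=6))
E
```

```text
16.0 [0.5123 0.009  0.0857] q6 [-0.13  0.49  1.75 -0.    0.9   1.36] f [-0.3 -0.7 -0.2] w 0.592 gf 27.1
to [0.512 0.008 0.084] d -0.003 0.006 0.015 r 0.0 -0.0 0.004 rows 1
```

View pics/c2.png

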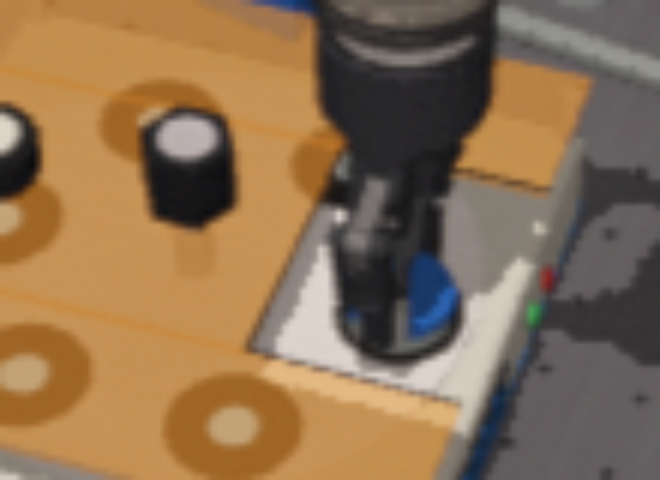

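It is nearly on the pad and centred. Lower 2 mm, release, and go up.

Emit:
jog_arm --deltas "-0.2 -0.003 0.005 0.01 0 0 0; -0.2 -0.003 0.005 0.016 0 0 0; -0.2 -0.003 0.005 0.016 0 0 0"

```text
time_s: 16.42
position: [0.5116, 0.0082, 0.0829]
tcp_rot: [[0.997, 0.083, -0.0], [0.083, -0.997, -0.0], [-0.0, 0.0, -1.0]]
ft_force: [0.4, 0.4, -0.1]
grip_width: 0.584
gripper_force: 27.1
```

Emit:
jog_arm --deltas "0.3 0 0 0 0 0 0; 0.5 0 0 0 0 0 0; 0.5 0 0 0 0 0 0; 0.5 0 0 -0.1 0 0 0; 0.5 0 0 -0.4 0 0 0; 0.5 0 0 -0.8 0 0 0; 0.5 0 0 -0.8 0 0 0"

```text
time_s: 17.3
position: [0.5144, 0.0079, 0.2087]
tcp_rot: [[0.996, 0.083, 0.011], [0.083, -0.997, -0.002], [0.011, 0.002, -1.0]]
ft_force: [0.6, -0.1, -0.5]
grip_width: 0.749
gripper_force: 0.0
```

```bash
python3 - <<'E'
from h import *
s=state(); y=YA-np.pi/2
plan([(*im(0,0),.2,y),(*im(0,0),.122,y)])
for n in ("side","top"):
  d=manip.read_camera(n)
  for x in blobs(d,lambda h,s,v:(h>95)&(h<130)&(s>150)&(v>60),15,(240,180,330,250)):
    (u,v),(w,h),a=cv2.minAreaRect(x); print(n,u,v,w,h,ray(d,u,v,.092).round(4),"bay",im(-.1,0).round(4))
E
```

```text
17.3 [0.5144 0.0079 0.2087] q6 [-0.13  0.34  1.6  -0.    1.2   1.35] f [ 0.6 -0.1 -0.5] w 0.749 gf 0.0
to [0.612 0.016 0.2  ] d 0.649 0.003 0.065 r 0.001 -0.005 0.003 rows 2
to [0.612 0.016 0.122] d 0.0 0.0 0.52 r 0.0 0.0 0.0 rows 2
side 286.5 219.5 13.0 17.0 [0.5116 0.0122 0.092 ] bay [0.5119 0.008 ]
top 274.5863037109375 225.2942657470703 3.5920259952545166 15.099812507629395 [0.4913 0.0072 0.092 ] bay [0.5119 0.008 ]
```

Emit:
jog_arm --deltas "0.3 0.35 0 0.06 0 0 0; 0.3 0.649 0.003 0.065 0 -0.005 0.003; 0.3 0.649 0.003 0.065 0 -0.005 0.003; 0.3 0.649 0.003 0.065 0 -0.005 0.003"

```text
time_s: 17.9
position: [0.6075, 0.0159, 0.1917]
tcp_rot: [[0.997, 0.077, -0.014], [0.077, -0.997, -0.001], [-0.014, -0.0, -1.0]]
ft_force: [-1.0, -0.4, 0.5]
grip_width: 0.649
gripper_force: 0.0
```

```bash
python3 - <<'E'
from h import *
s=state(); y=YA-np.pi/2
plan([(*im(0,0),.122,y)])
d=manip.read_camera("side"); cv2.imwrite("pics/e.png",cv2.resize(d["color"][150:260,190:330,::-1],None,fx=5,fy=5))
E
```

```text
17.9 [0.6075 0.0159 0.1917] q6 [-0.1   0.53  1.33 -0.    1.29  1.4 ] f [-1.  -0.4  0.5] w 0.649 gf 0.0
to [0.612 0.016 0.122] d 0.033 0.004 0.464 r -0.0 0.007 0.0 rows 2
```

View pics/e.png

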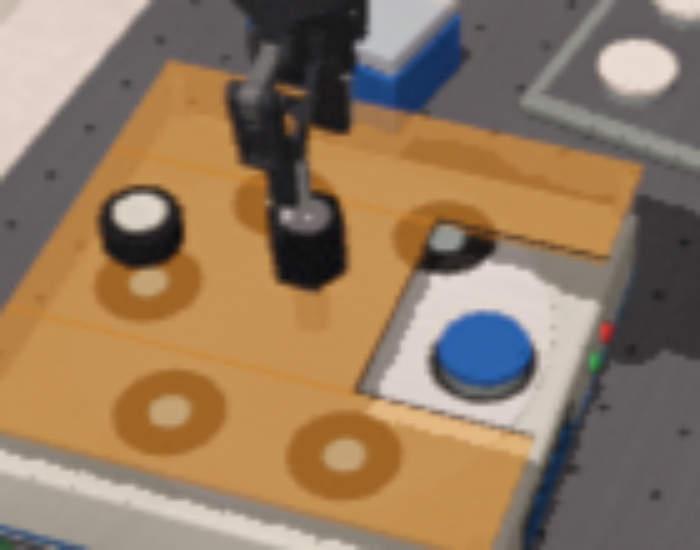

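The blue dish stands centred on the bay pad at crop (484,352). Now grip and turn the knob.

Emit:
jog_arm --deltas "0.3 0.02 0 0.25 0 0 0; 0.3 0.02 0 0.4 0 0 0; 0.3 0.02 0 0.46 0 0 0; 0.3 0.02 0 0.46 0 0 0; -1 0.02 0 0.46 0 0 0; -1 0.02 0 0.46 0 0 0; -1 0.02 0 0.46 0 0 0; -1 0.02 0 0.46 0 0 0" --squeeze 70

```text
time_s: 18.95
position: [0.6115, 0.0154, 0.1258]
tcp_rot: [[0.997, 0.077, -0.008], [0.077, -0.997, -0.002], [-0.008, 0.001, -1.0]]
ft_force: [-2.7, -3.2, 6.1]
grip_width: 0.457
gripper_force: 74.6
```

```bash
python3 - <<'E'
from h import *
s=state()
plan([(*im(0,0),.122,YA-np.pi/2)])
E
```

```text
18.95 [0.6115 0.0154 0.1258] q6 [-0.1   0.6   1.41 -0.    1.14  1.4 ] f [-2.7 -3.2  6.1] w 0.457 gf 74.6
to [0.612 0.016 0.122] d 0.001 -0.001 0.026 r 0.001 0.004 0.0 rows 1
```

Emit:
jog_arm --deltas "-1 0 0 0 0 0 -0.04; -1 0 0 0 0 0 -0.1; -1 0 0 0 0 0 -0.17; -1 0 0 0 0 0 -0.24; -1 0 0 0 0 0 -0.31; -1 0 0 0 0 0 -0.38; -1 0 0 0 0 0 -0.45; -1 0 0 0 0 0 -0.5"

```text
time_s: 19.95
position: [0.6126, 0.014, 0.1258]
tcp_rot: [[0.429, 0.904, -0.005], [0.903, -0.429, -0.005], [-0.006, -0.003, -1.0]]
ft_force: [-1.2, -6.4, 2.5]
grip_width: 0.456
gripper_force: 74.1
```

Emit:
jog_arm --deltas "-1 0 0 0 0 0 0; -1 0 0 0 0 0 0; 0.5 0 0 0 0 0 0; 0.5 0 0 0 0 0 0; 0.5 0 0 0 0 0 0; 0.5 0 0 -0.3 0 0 0; 0.5 0 0 -0.6 0 0 0; 0.5 0 0 -0.6 0 0 0"

```text
time_s: 20.95
position: [0.6139, 0.0162, 0.2184]
tcp_rot: [[0.432, 0.902, -0.002], [0.902, -0.432, -0.002], [-0.002, -0.001, -1.0]]
ft_force: [-0.3, 0.3, -1.2]
grip_width: 0.752
gripper_force: 0.0
```

```bash
python3 - <<'E'
from h import *
s=state()
d=manip.read_camera("side"); cv2.imwrite("pics/e2.png",cv2.resize(d["color"][150:260,190:350,::-1],None,fx=5,fy=5))
y=YA-np.pi/2
for W in ((.535,-.3204),): plan([(.56,-.1,.2,y),(*W,.2,y),(*W,.02,y)])
E
```

```text
20.95 [0.6139 0.0162 0.2184] q6 [-0.1   0.52  1.28 -0.    1.35  0.35] f [-0.3  0.3 -1.2] w 0.752 gf 0.0
to [ 0.56 -0.1   0.2 ] d -0.85 0.019 0.109 r -0.001 0.003 0.501 rows 7
to [ 0.548 -0.21   0.2  ] d -0.139 0.726 0.0 r 0.0 0.0 0.0 rows 2
to [ 0.535 -0.32   0.2  ] d -0.139 0.726 0.0 r 0.0 0.0 0.0 rows 2
to [ 0.535 -0.32   0.11 ] d 0.0 0.0 0.6 r 0.0 0.0 0.0 rows 2
to [ 0.535 -0.32   0.02 ] d 0.0 0.0 0.6 r 0.0 0.0 0.0 rows 2
```

View pics/e2.png

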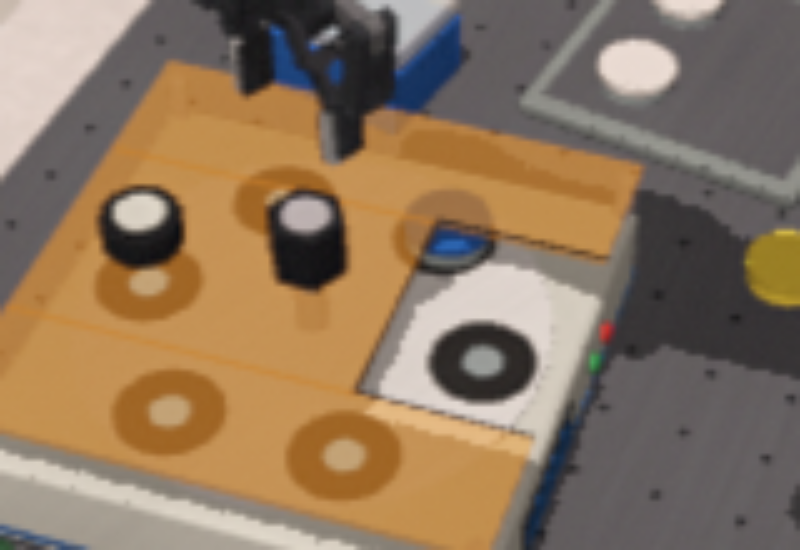

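The carousel turned one click. The blue dish now shows at crop (450,235) and an empty pad is in the bay at (483,361). Next is white dish A.

Emit:
jog_arm --deltas "0.6 -0.2 0 0 0 0 0.085; 0.6 -0.4 0.01 0.05 0 0 0.17; 0.6 -0.6 0.019 0.1 0 0 0.255; 0.6 -0.85 0.019 0.109 0 0 0.34; 0.6 -0.85 0.019 0.109 0 0 0.425; 0.6 -0.85 0.019 0.109 0 0 0.501; 0.6 -0.85 0.019 0.109 0 0 0.501"

```text
time_s: 21.88
position: [0.5586, -0.1, 0.1971]
tcp_rot: [[0.997, 0.076, -0.013], [0.076, -0.997, -0.0], [-0.013, -0.001, -1.0]]
ft_force: [-0.5, 0.5, -0.7]
grip_width: 0.799
gripper_force: 0.0
```

Emit:
jog_arm --deltas "0.6 -0.139 0.726 0 0 0 0; 0.6 -0.139 0.726 0 0 0 0; 0.6 -0.139 0.726 0 0 0 0"

```text
time_s: 22.25
position: [0.5458, -0.2131, 0.1976]
tcp_rot: [[0.997, 0.074, -0.012], [0.074, -0.997, -0.001], [-0.012, -0.0, -1.0]]
ft_force: [-0.3, 0.3, 1.1]
grip_width: 0.801
gripper_force: 0.0
```

Emit:
jog_arm --deltas "0.6 -0.139 0.726 0 0 0 0; 0.6 -0.139 0.726 0 0 0 0; 0.6 -0.139 0.726 0.3 0 0 0; 0.6 -0.139 0.726 0.6 0 0 0; 0.6 -0.139 0.726 0.6 0 0 0; 0.6 -0.139 0.726 0.6 0 0 0"

```text
time_s: 23.0
position: [0.5341, -0.3203, 0.1104]
tcp_rot: [[0.997, 0.077, -0.009], [0.077, -0.997, -0.002], [-0.009, 0.001, -1.0]]
ft_force: [0.3, -0.5, 0.4]
grip_width: 0.803
gripper_force: 0.0
```

```bash
python3 - <<'E'
from h import *
s=state(); plan([(.535,-.3204,.0205,YA-np.pi/2)])
E
```

```text
23.0 [ 0.5341 -0.3203  0.1104] q6 [-0.66  0.63  1.39 -0.01  1.12  0.84] f [ 0.3 -0.5  0.4] w 0.803 gf 0.0
to [ 0.535 -0.32   0.021] d 0.012 0.0 0.599 r 0.001 0.004 0.0 rows 2
```

Emit:
jog_arm --deltas "0.6 0.01 0 0.3 0 0.004 0; 0.6 0.01 0 0.5 0 0.004 0; 0.6 0.01 0 0.585 0 0.004 0; 0.6 0.01 0 0.585 0 0.004 0; 0.6 0.01 0 0.585 0 0.004 0" --squeeze 27

```text
time_s: 23.62
position: [0.5347, -0.3212, 0.0231]
tcp_rot: [[0.997, 0.075, 0.001], [0.075, -0.997, -0.002], [0.0, 0.002, -1.0]]
ft_force: [0.4, -0.4, 0.3]
grip_width: 0.797
gripper_force: 0.0
```

Emit:
jog_arm --deltas "0.4 0 0 0 0 0 0; 0.2 0 0 0 0 0 0; -0.2 0 0 0 0 0 0; -0.2 0 0 0 0 0 0; -0.2 0 0 0 0 0 0; -0.2 0 0 0 0 0 0"

```text
time_s: 24.38
position: [0.5341, -0.3209, 0.0226]
tcp_rot: [[0.997, 0.075, -0.001], [0.075, -0.997, -0.001], [-0.001, 0.001, -1.0]]
ft_force: [0.0, 1.8, 6.8]
grip_width: 0.586
gripper_force: 26.8
```

```bash
python3 - <<'E'
from h import *
s=state(); y=YA-np.pi/2
x,yy,z=s["position"]
plan([(x,yy,.16,y),(*im(-.1,0),.16,y),(*im(-.1,0),.0855,y)])
E
```

```text
24.38 [ 0.5341 -0.3209  0.0226] q6 [-0.66  0.74  1.47 -0.    0.94  0.83] f [0.  1.8 6.8] w 0.586 gf 26.8
to [ 0.534 -0.321  0.16 ] d -0.001 0.001 -0.916 r 0.001 0.0 -0.001 rows 3
to [ 0.527 -0.211  0.16 ] d 0.006 -0.733 0.0 r 0.0 0.0 0.0 rows 2
to [ 0.519 -0.102  0.16 ] d 0.006 -0.733 0.0 r 0.0 0.0 0.0 rows 2
to [0.512 0.008 0.16 ] d 0.006 -0.733 0.0 r 0.0 0.0 0.0 rows 2
to [0.512 0.008 0.086] d 0.0 -0.0 0.497 r 0.0 0.0 0.0 rows 2
```

Emit:
jog_arm --deltas "-0.2 0 0 -0.1 0 0 0; -0.2 0 0 -0.3 0 0 0; -0.2 0 0 -0.6 0 0 0; -0.2 0 0 -0.916 0 0 0; -0.2 0 0 -0.916 0 0 0"

```text
time_s: 25.0
position: [0.5358, -0.3219, 0.164]
tcp_rot: [[0.997, 0.075, 0.005], [0.075, -0.997, -0.006], [0.005, 0.007, -1.0]]
ft_force: [-0.2, -0.3, -1.2]
grip_width: 0.583
gripper_force: 28.2
```

Emit:
jog_arm --deltas "-0.2 0 -0.2 0 0 0 0; -0.2 0 -0.5 0 0 0 0; -0.2 0.006 -0.733 0 0 0 0; -0.2 0.006 -0.733 0 0 0 0"

```text
time_s: 25.5
position: [0.526, -0.2083, 0.1582]
tcp_rot: [[0.997, 0.078, -0.004], [0.078, -0.997, 0.001], [-0.004, -0.001, -1.0]]
ft_force: [0.6, -0.4, -0.3]
grip_width: 0.592
gripper_force: 28.3
```

Emit:
jog_arm --deltas "-0.2 0 -0.2 0 0 0 0; -0.2 0 -0.5 0 0 0 0; -0.2 0.006 -0.733 0 0 0 0; -0.2 0.006 -0.733 0 0 0 0"

```text
time_s: 26.0
position: [0.519, -0.0998, 0.1583]
tcp_rot: [[0.997, 0.077, -0.003], [0.077, -0.997, 0.0], [-0.003, -0.0, -1.0]]
ft_force: [-0.2, -1.1, -0.1]
grip_width: 0.584
gripper_force: 28.3
```

Emit:
jog_arm --deltas "-0.2 0 -0.2 0 0 0 0; -0.2 0 -0.5 0 0 0 0; -0.2 0.006 -0.733 0 0 0 0; -0.2 0.006 -0.733 0 0 0 0; -0.2 0.006 -0.733 0.2 0 0 0; -0.2 0.006 -0.733 0.2 0 0 0"

```text
time_s: 26.75
position: [0.5108, 0.0072, 0.1268]
tcp_rot: [[0.997, 0.073, -0.007], [0.073, -0.997, -0.0], [-0.007, -0.0, -1.0]]
ft_force: [-0.3, 0.5, -0.7]
grip_width: 0.585
gripper_force: 28.4
```

```bash
python3 - <<'E'
from h import *
s=state(); plan([(*im(-.1,0),.0855,YA-np.pi/2)])
d=manip.read_camera("side")
for x in blobs(d,lambda h,s,v:(s<60)&(v>170),15,(240,165,330,250)): print(cv2.minAreaRect(x))
E
```

```text
26.75 [0.5108 0.0072 0.1268] q6 [-0.14  0.43  1.7  -0.    1.01  1.36] f [-0.3  0.5 -0.7] w 0.585 gf 28.4
to [0.512 0.008 0.086] d 0.009 -0.005 0.275 r -0.0 0.003 -0.001 rows 1
((287.54364013671875, 219.3111572265625), (34.69842529296875, 33.61509704589844), 22.47943687438965)
((293.3171081542969, 210.8536834716797), (3.7481703758239746, 10.619816780090332), 38.65980911254883)
((250.5, 192.5), (5.0, 7.0), 90.0)
```

Emit:
jog_arm --deltas "-0.2 0.009 -0.005 0.12 0 0.003 0; -0.2 0.009 -0.005 0.2 0 0.003 0; -0.2 0.009 -0.005 0.25 0 0.003 0; -0.2 0.009 -0.005 0.275 0 0.003 0; -0.2 0.009 -0.005 0.275 0 0.003 0; -0.2 0.009 -0.005 0.28 0 0.003 0"

```text
time_s: 27.55
position: [0.5134, 0.0095, 0.0869]
tcp_rot: [[0.997, 0.075, 0.005], [0.075, -0.997, 0.0], [0.005, 0.0, -1.0]]
ft_force: [0.3, -0.5, -1.3]
grip_width: 0.582
gripper_force: 28.4
```

Emit:
jog_arm --deltas "0.3 0 0 0 0 0 0; 0.5 0 0 0 0 0 0; 0.5 0 0 0 0 0 0; 0.5 0 0 -0.1 0 0 0; 0.5 0 0 -0.4 0 0 0; 0.5 0 0 -0.8 0 0 0; 0.5 0 0 -0.8 0 0 0"

```text
time_s: 28.42
position: [0.5152, 0.0092, 0.2123]
tcp_rot: [[0.997, 0.075, 0.015], [0.075, -0.997, -0.001], [0.015, 0.002, -1.0]]
ft_force: [0.2, -0.3, -1.1]
grip_width: 0.749
gripper_force: 0.0
```

```bash
python3 - <<'E'
from h import *
s=state(); y=YA-np.pi/2
plan([(*im(0,0),.2,y)])
E
```

```text
28.43 [0.5152 0.0092 0.2123] q6 [-0.13  0.33  1.59  0.    1.2   1.36] f [ 0.2 -0.3 -1.1] w 0.749 gf 0.0
to [0.612 0.016 0.2  ] d 0.643 0.005 0.092 r 0.001 -0.007 -0.001 rows 2
```

Emit:
jog_arm --deltas "0.3 0.35 0 0.06 0 0 0; 0.3 0.643 0.005 0.092 0 -0.007 0; 0.3 0.643 0.005 0.092 0 -0.007 0; 0.3 0.643 0.005 0.092 0 -0.007 0; 0.3 0.643 0.005 0.092 0 -0.007 0"

```text
time_s: 29.05
position: [0.608, 0.0159, 0.1937]
tcp_rot: [[0.997, 0.075, -0.01], [0.075, -0.997, -0.001], [-0.01, 0.0, -1.0]]
ft_force: [-0.1, -0.2, 0.7]
grip_width: 0.647
gripper_force: 0.0
```

```bash
python3 - <<'E'
from h import *
s=state()
plan([(*im(0,0),.124,YA-np.pi/2)])
d=manip.read_camera("side"); cv2.imwrite("pics/f.png",cv2.resize(d["color"][150:260,190:350,::-1],None,fx=5,fy=5))
E
```

```text
29.05 [0.608  0.0159 0.1937] q6 [-0.1   0.53  1.33 -0.    1.29  1.4 ] f [-0.1 -0.2  0.7] w 0.647 gf 0.0
to [0.612 0.016 0.124] d 0.029 0.004 0.464 r 0.0 0.005 -0.001 rows 2
```

View pics/f.png

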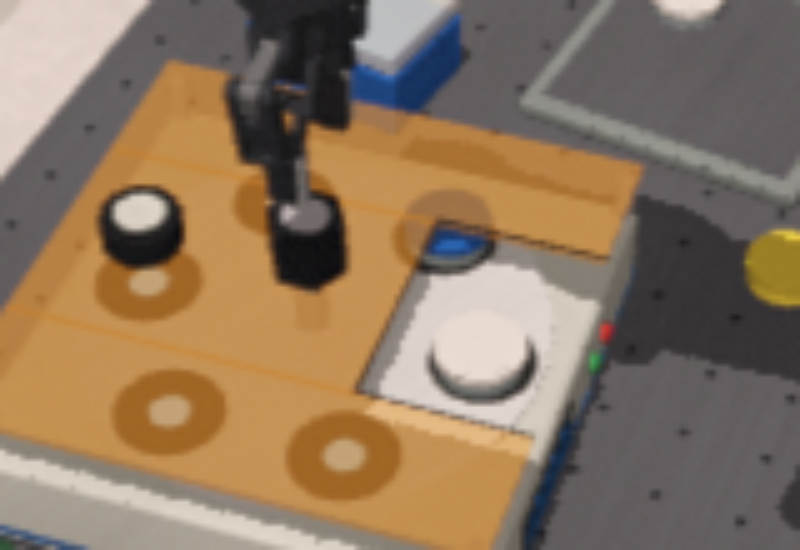

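White A stands on its pad at crop (482,352). Turn again.

Emit:
jog_arm --deltas "0.3 0.02 0 0.25 0 0.004 0; 0.3 0.02 0 0.4 0 0.004 0; 0.3 0.02 0 0.47 0 0.004 0; 0.3 0.02 0 0.47 0 0.004 0; -1 0.02 0 0.47 0 0.004 0; -1 0.02 0 0.47 0 0.004 0; -1 0.02 0 0.47 0 0.004 0; -1 0.02 0 0.47 0 0.004 0" --squeeze 70

```text
time_s: 30.1
position: [0.6117, 0.0155, 0.1242]
tcp_rot: [[0.997, 0.075, 0.0], [0.075, -0.997, -0.001], [0.0, 0.001, -1.0]]
ft_force: [-2.5, -3.2, 6.6]
grip_width: 0.456
gripper_force: 74.6
```

Emit:
jog_arm --deltas "-1 0 0 0 0 0 -0.04; -1 0 0 0 0 0 -0.1; -1 0 0 0 0 0 -0.17; -1 0 0 0 0 0 -0.24; -1 0 0 0 0 0 -0.31; -1 0 0 0 0 0 -0.38; -1 0 0 0 0 0 -0.45; -1 0 0 0 0 0 -0.5"

```text
time_s: 31.1
position: [0.6127, 0.0141, 0.1242]
tcp_rot: [[0.431, 0.902, 0.002], [0.902, -0.431, -0.003], [-0.002, 0.003, -1.0]]
ft_force: [2.2, -8.1, 3.6]
grip_width: 0.455
gripper_force: 74.3
```

Emit:
jog_arm --deltas "-1 0 0 0 0 0 0; -1 0 0 0 0 0 0; 0.5 0 0 0 0 0 0; 0.5 0 0 0 0 0 0; 0.5 0 0 0 0 0 0; 0.5 0 0 -0.3 0 0 0; 0.5 0 0 -0.6 0 0 0; 0.5 0 0 -0.6 0 0 0"

```text
time_s: 32.1
position: [0.6132, 0.0163, 0.2168]
tcp_rot: [[0.433, 0.901, 0.006], [0.901, -0.433, -0.001], [0.002, 0.006, -1.0]]
ft_force: [0.9, 0.1, -1.0]
grip_width: 0.747
gripper_force: 0.0
```

```bash
python3 - <<'E'
from h import *
s=state(); y=YA-np.pi/2
W=(.5298,-.4108); plan([(.56,-.1,.2,y),(*W,.2,y),(*W,.11,y)])
d=manip.read_camera("side")
for x in blobs(d,lambda h,s,v:(v<75),60,(255,185,330,245)):
    (u,v),(w,h),a=cv2.minAreaRect(x); print("dark in bay",u,v,w,h,ray(d,u,v,.076).round(4))
E
```

```text
32.1 [0.6132 0.0163 0.2168] q6 [-0.1   0.51  1.29 -0.    1.33  0.35] f [ 0.9  0.1 -1. ] w 0.747 gf 0.0
to [ 0.56 -0.1   0.2 ] d -0.852 0.016 0.111 r 0.002 -0.002 0.5 rows 6
to [ 0.55  -0.204  0.2  ] d -0.119 0.684 0.0 r 0.0 0.0 0.0 rows 2
to [ 0.54  -0.307  0.2  ] d -0.119 0.684 0.0 r 0.0 0.0 0.0 rows 2
to [ 0.53  -0.411  0.2  ] d -0.119 0.684 0.0 r 0.0 0.0 0.0 rows 2
to [ 0.53  -0.411  0.11 ] d -0.0 0.0 0.6 r 0.0 0.0 0.0 rows 2
dark in bay 286.0 222.0 14.0 20.0 [0.5148 0.0077 0.076 ]
dark in bay 318.01715087890625 218.92410278320312 21.46441078186035 60.47499084472656 [ 0.437  -0.0374  0.076 ]
```

Emit:
jog_arm --deltas "0.6 -0.2 0 0 0 0 0.085; 0.6 -0.4 0.01 0.05 0 0 0.17; 0.6 -0.6 0.016 0.1 0 0 0.255; 0.6 -0.852 0.016 0.111 0 0 0.34; 0.6 -0.852 0.016 0.111 0 0 0.425; 0.6 -0.852 0.016 0.111 0 0 0.5; 0.6 -0.852 0.016 0.111 0 0 0.5"

```text
time_s: 33.02
position: [0.5573, -0.0999, 0.1948]
tcp_rot: [[0.997, 0.076, -0.004], [0.076, -0.997, 0.001], [-0.004, -0.001, -1.0]]
ft_force: [0.6, -0.4, 0.7]
grip_width: 0.8
gripper_force: 0.0
```

Emit:
jog_arm --deltas "0.6 -0.119 0.684 0 0 0 0; 0.6 -0.119 0.684 0 0 0 0; 0.6 -0.119 0.684 0 0 0 0"

```text
time_s: 33.4
position: [0.5471, -0.2061, 0.1951]
tcp_rot: [[0.997, 0.075, -0.003], [0.075, -0.997, -0.0], [-0.003, -0.0, -1.0]]
ft_force: [0.4, 0.2, 0.1]
grip_width: 0.798
gripper_force: 0.0
```

Emit:
jog_arm --deltas "0.6 -0.119 0.684 0 0 0 0; 0.6 -0.119 0.684 0 0 0 0; 0.6 -0.119 0.684 0 0 0 0"

```text
time_s: 33.78
position: [0.5371, -0.3088, 0.1951]
tcp_rot: [[0.997, 0.074, -0.003], [0.074, -0.997, 0.0], [-0.003, -0.001, -1.0]]
ft_force: [0.1, 0.2, 0.5]
grip_width: 0.801
gripper_force: 0.0
```

Emit:
jog_arm --deltas "0.6 -0.119 0.684 0 0 0 0; 0.6 -0.119 0.684 0 0 0 0; 0.6 -0.119 0.684 0.3 0 0 0; 0.6 -0.119 0.684 0.6 0 0 0; 0.6 -0.119 0.684 0.6 0 0 0; 0.6 -0.119 0.684 0.6 0 0 0"

```text
time_s: 34.52
position: [0.5287, -0.4105, 0.1081]
tcp_rot: [[0.997, 0.077, -0.0], [0.077, -0.997, -0.002], [-0.001, 0.002, -1.0]]
ft_force: [-0.1, -1.0, 1.5]
grip_width: 0.803
gripper_force: 0.0
```

```bash
python3 - <<'E'
from h import *
s=state(); plan([(.5298,-.4108,.0215,YA-np.pi/2)])
E
```

```text
34.52 [ 0.5287 -0.4105  0.1081] q6 [-0.77  0.71  1.24 -0.    1.19  0.72] f [-0.1 -1.   1.5] w 0.803 gf 0.0
to [ 0.53  -0.411  0.022] d 0.008 0.002 0.577 r 0.001 0.0 0.0 rows 2
```

Emit:
jog_arm --deltas "0.6 0.008 0.002 0.3 0 0 0; 0.6 0.008 0.002 0.5 0 0 0; 0.6 0.008 0.002 0.577 0 0 0; 0.6 0.008 0.002 0.577 0 0 0; 0.6 0.008 0.002 0.577 0 0 0" --squeeze 27

```text
time_s: 35.15
position: [0.5295, -0.4122, 0.0219]
tcp_rot: [[0.997, 0.075, 0.001], [0.075, -0.997, -0.003], [0.0, 0.003, -1.0]]
ft_force: [-1.0, 0.6, 0.1]
grip_width: 0.799
gripper_force: 0.0
```

Emit:
jog_arm --deltas "0.4 0 0 0 0 0 0; 0.2 0 0 0 0 0 0; -0.2 0 0 0 0 0 0; -0.2 0 0 0 0 0 0; -0.2 0 0 0 0 0 0; -0.2 0 0 0 0 0 0"

```text
time_s: 35.9
position: [0.5289, -0.4117, 0.0212]
tcp_rot: [[0.997, 0.075, -0.001], [0.075, -0.997, -0.002], [-0.001, 0.002, -1.0]]
ft_force: [-1.4, 1.2, 5.9]
grip_width: 0.592
gripper_force: 27.1
```

```bash
python3 - <<'E'
from h import *
s=state(); y=YA-np.pi/2
x,yy,z=s["position"]
plan([(x,yy,.16,y),(*im(-.1,0),.16,y),(*im(-.1,0),.0855,y)])
E
```

```text
35.9 [ 0.5289 -0.4117  0.0212] q6 [-0.77  0.81  1.31 -0.    1.02  0.72] f [-1.4  1.2  5.9] w 0.592 gf 27.1
to [ 0.529 -0.412  0.16 ] d -0.001 0.001 -0.926 r 0.001 0.0 -0.001 rows 3
to [ 0.523 -0.272  0.16 ] d 0.033 -0.933 0.0 r 0.0 0.0 0.0 rows 3
to [ 0.518 -0.132  0.16 ] d 0.033 -0.933 0.0 r 0.0 0.0 0.0 rows 3
to [0.512 0.008 0.16 ] d 0.033 -0.933 0.0 r 0.0 0.0 0.0 rows 3
to [0.512 0.008 0.086] d 0.0 -0.0 0.497 r 0.0 0.0 0.0 rows 2
```

Emit:
jog_arm --deltas "-0.2 0 0 -0.1 0 0 0; -0.2 0 0 -0.3 0 0 0; -0.2 0 0 -0.6 0 0 0; -0.2 0 0 -0.926 0 0 0; -0.2 0 0 -0.926 0 0 0"

```text
time_s: 36.52
position: [0.5306, -0.413, 0.1648]
tcp_rot: [[0.997, 0.075, 0.005], [0.075, -0.997, -0.008], [0.005, 0.008, -1.0]]
ft_force: [-0.7, 0.4, -1.0]
grip_width: 0.587
gripper_force: 28.2
```

Emit:
jog_arm --deltas "-0.2 0 -0.2 0 0 0 0; -0.2 0.02 -0.5 0 0 0 0; -0.2 0.033 -0.8 0 0 0 0; -0.2 0.033 -0.933 0 0 0 0; -0.2 0.033 -0.933 0 0 0 0"

```text
time_s: 37.15
position: [0.5232, -0.2706, 0.1587]
tcp_rot: [[0.997, 0.076, -0.002], [0.076, -0.997, -0.0], [-0.002, 0.0, -1.0]]
ft_force: [0.2, -0.4, 0.2]
grip_width: 0.59
gripper_force: 28.3
```

Emit:
jog_arm --deltas "-0.2 0 -0.2 0 0 0 0; -0.2 0.02 -0.5 0 0 0 0; -0.2 0.033 -0.8 0 0 0 0; -0.2 0.033 -0.933 0 0 0 0; -0.2 0.033 -0.933 0 0 0 0"

```text
time_s: 37.78
position: [0.518, -0.1317, 0.1586]
tcp_rot: [[0.997, 0.076, -0.002], [0.076, -0.997, -0.001], [-0.002, 0.001, -1.0]]
ft_force: [0.2, 0.1, -0.1]
grip_width: 0.588
gripper_force: 28.3
```

Emit:
jog_arm --deltas "-0.2 0 -0.2 0 0 0 0; -0.2 0.02 -0.5 0 0 0 0; -0.2 0.033 -0.8 0 0 0 0; -0.2 0.033 -0.933 0 0 0 0; -0.2 0.033 -0.933 0 0 0 0; -0.2 0.033 -0.933 0.2 0 0 0; -0.2 0.033 -0.933 0.2 0 0 0"

```text
time_s: 38.65
position: [0.5113, 0.0068, 0.1269]
tcp_rot: [[0.997, 0.073, -0.006], [0.073, -0.997, -0.0], [-0.006, -0.0, -1.0]]
ft_force: [1.2, 0.0, -0.3]
grip_width: 0.59
gripper_force: 28.4
```

```bash
python3 - <<'E'
from h import *
s=state(); plan([(*im(-.1,0),.0845,YA-np.pi/2)])
E
```

```text
38.65 [0.5113 0.0068 0.1269] q6 [-0.14  0.43  1.7  -0.    1.01  1.36] f [ 1.2  0.  -0.3] w 0.59 gf 28.4
to [0.512 0.008 0.084] d 0.006 -0.007 0.283 r -0.0 0.003 -0.001 rows 1
```

Emit:
jog_arm --deltas "-0.2 0.006 -0.005 0.12 0 0.003 0; -0.2 0.006 -0.005 0.2 0 0.003 0; -0.2 0.006 -0.005 0.25 0 0.003 0; -0.2 0.006 -0.005 0.275 0 0.003 0; -0.2 0.006 -0.005 0.283 0 0.003 0; -0.2 0.006 -0.005 0.285 0 0.003 0"

```text
time_s: 39.4
position: [0.5131, 0.0093, 0.086]
tcp_rot: [[0.997, 0.075, 0.005], [0.075, -0.997, 0.0], [0.005, 0.0, -1.0]]
ft_force: [0.6, 0.4, -1.7]
grip_width: 0.589
gripper_force: 28.4
```

Emit:
jog_arm --deltas "0.3 0 0 0 0 0 0; 0.5 0 0 0 0 0 0; 0.5 0 0 0 0 0 0; 0.5 0 0 -0.1 0 0 0; 0.5 0 0 -0.4 0 0 0; 0.5 0 0 -0.8 0 0 0; 0.5 0 0 -0.8 0 0 0"

```text
time_s: 40.28
position: [0.515, 0.009, 0.2115]
tcp_rot: [[0.997, 0.075, 0.015], [0.075, -0.997, -0.001], [0.015, 0.002, -1.0]]
ft_force: [0.7, 0.3, -1.0]
grip_width: 0.746
gripper_force: 0.0
```

```bash
python3 - <<'E'
from h import *
s=state(); y=YA-np.pi/2
plan([(*im(0,0),.2,y)])
E
```

```text
40.27 [0.515  0.009  0.2115] q6 [-0.13  0.33  1.6   0.    1.2   1.36] f [ 0.7  0.3 -1. ] w 0.746 gf 0.0
to [0.612 0.016 0.2  ] d 0.644 0.004 0.087 r 0.001 -0.007 -0.001 rows 2
```

Emit:
jog_arm --deltas "0.3 0.35 0 0.06 0 0 0; 0.3 0.644 0.004 0.087 0 -0.007 0; 0.3 0.644 0.004 0.087 0 -0.007 0; 0.3 0.644 0.004 0.087 0 -0.007 0; 0.3 0.644 0.004 0.087 0 -0.007 0"

```text
time_s: 40.9
position: [0.6079, 0.0159, 0.1936]
tcp_rot: [[0.997, 0.075, -0.01], [0.075, -0.997, -0.001], [-0.01, 0.0, -1.0]]
ft_force: [-0.3, -0.0, -0.2]
grip_width: 0.649
gripper_force: 0.0
```

```bash
python3 - <<'E'
from h import *
s=state()
plan([(*im(0,0),.124,YA-np.pi/2)])
d=manip.read_camera("side"); cv2.imwrite("pics/g.png",cv2.resize(d["color"][120:400,150:390,::-1],None,fx=2.1,fy=2.1))
E
```

```text
40.9 [0.6079 0.0159 0.1936] q6 [-0.1   0.53  1.33 -0.    1.29  1.4 ] f [-0.3 -0.  -0.2] w 0.649 gf 0.0
to [0.612 0.016 0.124] d 0.029 0.004 0.464 r 0.0 0.005 -0.001 rows 2
```

View pics/g.png

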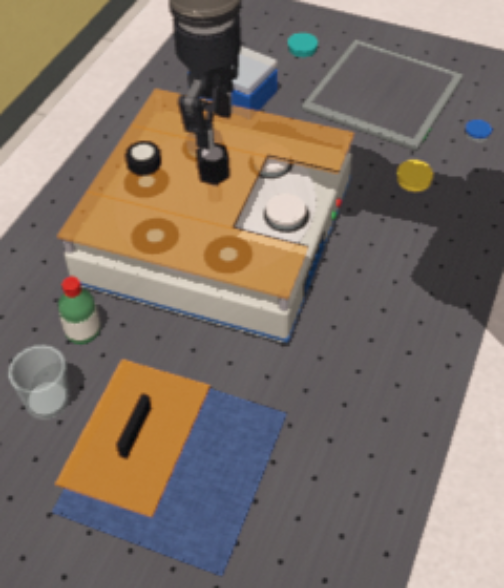

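All three dishes are loaded: white B in the bay at crop (286,210), and the plate is empty. The cover has been knocked toward the far side of the mat, with its handle at crop (134,425). I will re-measure it after the last turn.

Emit:
jog_arm --deltas "0.3 0.02 0 0.25 0 0.004 0; 0.3 0.02 0 0.4 0 0.004 0; 0.3 0.02 0 0.47 0 0.004 0; 0.3 0.02 0 0.47 0 0.004 0; -1 0.02 0 0.47 0 0.004 0; -1 0.02 0 0.47 0 0.004 0; -1 0.02 0 0.47 0 0.004 0; -1 0.02 0 0.47 0 0.004 0" --squeeze 70

```text
time_s: 41.95
position: [0.6117, 0.0155, 0.1242]
tcp_rot: [[0.997, 0.075, 0.0], [0.075, -0.997, -0.001], [0.0, 0.001, -1.0]]
ft_force: [-1.5, -2.8, 7.0]
grip_width: 0.457
gripper_force: 74.0
```

Emit:
jog_arm --deltas "-1 0 0 0 0 0 -0.04; -1 0 0 0 0 0 -0.1; -1 0 0 0 0 0 -0.17; -1 0 0 0 0 0 -0.24; -1 0 0 0 0 0 -0.31; -1 0 0 0 0 0 -0.38; -1 0 0 0 0 0 -0.45; -1 0 0 0 0 0 -0.5"

```text
time_s: 42.95
position: [0.6127, 0.0141, 0.1242]
tcp_rot: [[0.431, 0.902, 0.002], [0.902, -0.431, -0.003], [-0.002, 0.004, -1.0]]
ft_force: [2.6, -8.7, 3.1]
grip_width: 0.462
gripper_force: 73.7
```

Emit:
jog_arm --deltas "-1 0 0 0 0 0 0; -1 0 0 0 0 0 0; 0.5 0 0 0 0 0 0; 0.5 0 0 0 0 0 0; 0.5 0 0 0 0 0 0; 0.5 0 0 -0.3 0 0 0; 0.5 0 0 -0.6 0 0 0; 0.5 0 0 -0.6 0 0 0"

```text
time_s: 43.95
position: [0.6132, 0.0163, 0.2169]
tcp_rot: [[0.434, 0.901, 0.006], [0.901, -0.434, -0.001], [0.002, 0.006, -1.0]]
ft_force: [-0.0, 0.0, 0.2]
grip_width: 0.752
gripper_force: 0.0
```

```bash
cat > cov.py <<'E'
from h import *
def cover(n,zt,roi):
    d=manip.read_camera(n)
    for x in blobs(d,lambda h,s,v:(h>5)&(h<28)&(s>120)&(v>70),400,roi):
        b=np.array([ray(d,*p,zt)[:2] for p in x[:,0].astype(float)],np.float32)
        (cx,cy),(w,h),a=cv2.minAreaRect(b); 
        if h>w: w,h,a=h,w,a-90
        print(n,"cover",round(cx,4),round(cy,4),"L",round(w,3),round(h,3),"long axis deg",round((a+180)%180,1))
    for x in blobs(d,lambda h,s,v:(v<60),20,roi):
        (u,v),(w,h),a=cv2.minAreaRect(x); vx,vy=cv2.fitLine(x,cv2.DIST_L2,0,.01,.01)[:2,0]
        z=zt+.03; p=ray(d,u,v,z-.006); q=ray(d,u-10*vx,v-10*vy,z)-ray(d,u+10*vx,v+10*vy,z)
        print(" dark",round(u,1),round(v,1),round(w,1),round(h,1),p.round(4),"deg",round(np.degrees(np.arctan2(q[1],q[0]))%180,1))
E
python3 - <<'E'
from cov import *
s=state()
cover("side",.008,(160,285,290,400)); cover("top",.008,(100,170,190,270))
d=manip.read_camera("side")
E
```

```text
43.95 [0.6132 0.0163 0.2169] q6 [-0.1   0.51  1.29 -0.    1.33  0.35] f [-0.   0.   0.2] w 0.752 gf 0.0
side cover 0.57 0.3306 L 0.171 0.117 long axis deg 94.0
 dark 213.5 322.5 6.2 30.0 [0.5665 0.3348 0.032 ] deg 96.5
 dark 185.7 301.2 17.0 6.9 [0.6578 0.31   0.032 ] deg 124.7
top cover 0.568 0.3297 L 0.171 0.116 long axis deg 94.2
 dark 146.5 199.1 5.2 29.1 [0.5661 0.3286 0.032 ] deg 93.5
```

```bash
python3 - <<'E'
from h import *
c=manip.read_camera("top"); print("jar",ray(c,143,149,.07).round(3),"bottle",ray(c,183,140,.1).round(3))
plan([(.59,.17,.22,YA),(.569,.330,.2,YA),(.569,.330,.07,YA)])
E
```

```text
jar [0.685 0.328 0.07 ] bottle [0.698 0.223 0.1  ]
to [0.59 0.17 0.22] d 0.864 -0.567 -0.058 r -0.002 0.0 -0.25 rows 4
to [0.579 0.25  0.21 ] d 0.537 -0.029 0.067 r 0.0 0.0 0.0 rows 2
to [0.569 0.33  0.2  ] d 0.537 -0.029 0.067 r 0.0 0.0 0.0 rows 2
to [0.569 0.33  0.07 ] d 0.0 0.0 0.867 r 0.0 0.0 0.0 rows 3
```

Emit:
jog_arm --deltas "0 0.3 -0.2 -0.058 0 0 -0.08; 0 0.6 -0.4 -0.058 0 0 -0.16; 0 0.864 -0.567 -0.058 0 0 -0.25; 0 0.864 -0.567 -0.058 0 0 -0.25; 0 0.864 -0.567 -0.058 0 0 -0.25"

```text
time_s: 44.78
position: [0.5905, 0.1695, 0.2201]
tcp_rot: [[-0.074, 0.997, -0.004], [0.997, 0.074, -0.001], [-0.001, -0.004, -1.0]]
ft_force: [0.2, -0.1, -0.4]
grip_width: 0.499
gripper_force: 0.0
```

Emit:
jog_arm --deltas "0 0.5 -0.03 0.06 0 0 0; 0 1 -0.055 0.134 0 0 0; 0 1 -0.055 0.134 0 0 0; 0 1 -0.055 0.134 0 0 0; 0 1 -0.055 0.3 0 0 0; 0 1 -0.055 0.7 0 0 0; 0 1 -0.055 0.9 0 0 0; 0 1 -0.055 0.9 0 0 0"

```text
time_s: 45.78
position: [0.5704, 0.3158, 0.0837]
tcp_rot: [[-0.072, 0.997, -0.007], [0.997, 0.072, -0.003], [-0.002, -0.008, -1.0]]
ft_force: [0.0, -0.2, 0.1]
grip_width: 0.498
gripper_force: 0.0
```

```bash
python3 - <<'E'
from cov import *
state(); plan([(.5685,.330,.0165,YA)])
cover("side",.008,(160,285,290,400))
E
```

```text
45.77 [0.5704 0.3158 0.0837] q6 [0.39 0.71 1.32 0.   1.12 0.32] f [ 0.  -0.2  0.1] w 0.498 gf 0.0
to [0.568 0.33  0.016] d 0.096 -0.002 0.448 r -0.004 0.001 -0.002 rows 2
side cover 0.5701 0.33 L 0.172 0.117 long axis deg 94.1
 dark 213.6 322.3 5.8 30.4 [0.5666 0.3342 0.032 ] deg 96.3
 dark 185.7 301.3 17.1 6.9 [0.6578 0.3101 0.032 ] deg 124.7
 dark 237.0 296.0 22.0 104.0 [0.5481 0.2481 0.032 ] deg 23.0
```

Emit:
jog_arm --deltas "0 0.096 -0.002 0.1 -0.004 0 0; 0 0.096 -0.002 0.25 -0.004 0 0; 0 0.096 -0.002 0.38 -0.004 0 0; 0 0.096 -0.002 0.44 -0.004 0 0; 0 0.096 -0.002 0.44 -0.004 0 0; -1 0.096 -0.002 0.44 -0.004 0 0; -1 0.096 -0.002 0.44 -0.004 0 0; -1 0.096 -0.002 0.44 -0.004 0 0" --squeeze 70

```text
time_s: 46.82
position: [0.5703, 0.3333, 0.0214]
tcp_rot: [[-0.075, 0.997, 0.008], [0.997, 0.075, 0.001], [0.001, 0.008, -1.0]]
ft_force: [-0.1, -1.1, 5.3]
grip_width: 0.122
gripper_force: 71.0
```

Emit:
jog_arm --deltas "-1 0 0 0 0 0 0; -1 0 0 0 0 0 0; -1 0 0 -0.1 0 0 0; -1 0 0 -0.3 0 0 0; -1 0 0 -0.6 0 0 0; -1 0 0 -0.9 0 0 0; -1 0 0 -1 0 0 0; -1 0 0 -1 0 0 0"

```text
time_s: 47.82
position: [0.5687, 0.333, 0.1708]
tcp_rot: [[-0.075, 0.997, 0.007], [0.997, 0.075, 0.001], [0.0, 0.007, -1.0]]
ft_force: [0.0, 1.8, -1.6]
grip_width: 0.114
gripper_force: 70.3
```

```bash
python3 - <<'E'
from h import *
s=state(); x,y,z=s["position"]; H=im(-.094,0); print(H)
plan([(x,y,.22,YA),(*H,.22,YA),(*H,.12,YA)])
E
```

```text
47.83 [0.5687 0.333  0.1708] q6 [ 0.41  0.63  1.21 -0.    1.29  0.34] f [ 0.   1.8 -1.6] w 0.114 gf 70.3
[0.51787134 0.00846288]
to [0.569 0.333 0.22 ] d 0.0 0.002 -0.328 r 0.004 -0.0 -0.001 rows 1
to [0.552 0.225 0.22 ] d -0.711 -0.167 0.0 r 0.0 0.0 0.0 rows 2
to [0.535 0.117 0.22 ] d -0.711 -0.167 0.0 r 0.0 0.0 0.0 rows 2
to [0.518 0.008 0.22 ] d -0.711 -0.167 0.0 r 0.0 0.0 0.0 rows 2
to [0.518 0.008 0.12 ] d 0.0 0.0 0.667 r 0.0 0.0 0.0 rows 2
```

Emit:
jog_arm --deltas "-1 0 0 -0.15 0.003 0 0; -1 -0.1 -0.02 -0.328 0.003 0 0; -1 -0.35 -0.08 -0.328 0.003 0 0; -1 -0.6 -0.14 -0.328 0.003 0 0; -1 -0.711 -0.167 -0.328 0.003 0 0; -1 -0.711 -0.167 -0.328 0.003 0 0"

```text
time_s: 48.58
position: [0.551, 0.2241, 0.2181]
tcp_rot: [[-0.073, 0.997, -0.002], [0.997, 0.073, -0.0], [-0.0, -0.002, -1.0]]
ft_force: [-0.2, -0.2, -1.2]
grip_width: 0.118
gripper_force: 70.2
```

Emit:
jog_arm --deltas "-1 -0.25 -0.06 0 0 0 0; -1 -0.5 -0.12 0 0 0 0; -1 -0.711 -0.167 0 0 0 0; -1 -0.711 -0.167 0 0 0 0"

```text
time_s: 49.08
position: [0.5345, 0.116, 0.2189]
tcp_rot: [[-0.073, 0.997, -0.001], [0.997, 0.073, 0.0], [0.0, -0.001, -1.0]]
ft_force: [-0.2, 0.3, -1.7]
grip_width: 0.118
gripper_force: 70.2
```

Emit:
jog_arm --deltas "-1 -0.25 -0.06 0 0 0 0; -1 -0.5 -0.12 0 0 0 0; -1 -0.69 -0.167 0 0 0 0; -1 -0.69 -0.167 0 0 0 0; -1 -0.69 -0.167 0.1 0 0 0; -1 -0.69 -0.167 0.25 0 0 0; -1 -0.69 -0.167 0.4 0 0 0; -1 -0.69 -0.167 0.4 0 0 0"

```text
time_s: 50.08
position: [0.5158, 0.0131, 0.1569]
tcp_rot: [[-0.076, 0.997, -0.005], [0.997, 0.076, 0.001], [0.001, -0.005, -1.0]]
ft_force: [-0.4, 0.2, -1.3]
grip_width: 0.122
gripper_force: 70.2
```

```bash
python3 - <<'E'
from h import *
s=state(); 
plan([(*im(-.094,.003),.127,YA)])
d=manip.read_camera("side"); cv2.imwrite("pics/k.png",cv2.resize(d["color"][140:300,180:380,::-1],None,fx=3,fy=3))
E
```

```text
50.08 [0.5158 0.0131 0.1569] q6 [-0.12  0.4   1.65  0.    1.09 -0.2 ] f [-0.4  0.2 -1.3] w 0.122 gf 70.2
to [0.518 0.011 0.127] d -0.012 0.012 0.199 r -0.002 -0.001 0.0 rows 1
```

View pics/k.png

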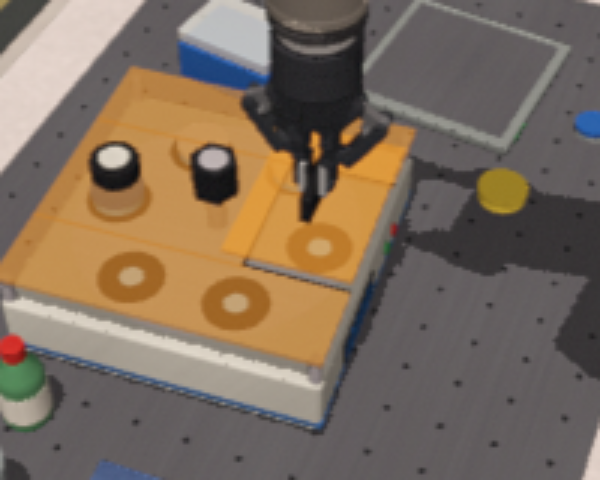

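The cover is held level just above the opening. The blue dish, seen through the amber, is under the lamp at crop (118,195). Lowering.

Emit:
jog_arm --deltas "-1 -0.012 0.012 0.08 -0.002 0 0; -1 -0.012 0.012 0.14 -0.002 0 0; -1 -0.012 0.012 0.18 -0.002 0 0; -1 -0.012 0.012 0.195 -0.002 0 0; -1 -0.012 0.012 0.2 -0.002 0 0; -1 -0.012 0.012 0.2 -0.002 0 0"

```text
time_s: 50.88
position: [0.5192, 0.0097, 0.1296]
tcp_rot: [[-0.075, 0.997, 0.005], [0.997, 0.075, 0.0], [-0.0, 0.005, -1.0]]
ft_force: [-0.2, -0.1, -1.1]
grip_width: 0.125
gripper_force: 70.2
```

Emit:
jog_arm --deltas "0 0 0 0 0 0 0; 0 0 0 0 0 0 0; 0 0 0 0 0 0 0; 0 0 0 -0.1 0 0 0; 0 0 0 -0.4 0 0 0; 0 0 0 -0.8 0 0 0; 0 0 0 -1 0 0 0; 0 0 0 -1 0 0 0"

```text
time_s: 51.88
position: [0.5195, 0.0097, 0.283]
tcp_rot: [[-0.075, 0.997, 0.011], [0.997, 0.075, -0.001], [-0.002, 0.011, -1.0]]
ft_force: [-0.0, -0.7, -1.1]
grip_width: 0.498
gripper_force: 0.0
```

Emit:
jog_arm --deltas "0 -0.4 -0.3 0 0 0 0; 0 -0.8 -0.6 0 0 0 0; 0 -1 -0.8 0 0 0 0; 0 -1 -0.8 0 0 0 0; 0 -1 -0.8 0 0 0 0"

```text
time_s: 52.5
position: [0.4097, -0.1488, 0.2785]
tcp_rot: [[-0.073, 0.997, 0.004], [0.997, 0.073, 0.001], [0.001, 0.004, -1.0]]
ft_force: [0.1, 0.6, 0.3]
grip_width: 0.499
gripper_force: 0.0
```

Emit:
jog_arm --deltas "0 -0.4 -0.3 0 0 0 0; 0 -0.8 -0.5 0 0 0 0; 0 -1 -0.5 0 0 0 0; 0 -1 -0.5 0 0 0 0; 0 -1 -0.5 0 0 0 0"

```text
time_s: 53.12
position: [0.3471, -0.3027, 0.278]
tcp_rot: [[-0.076, 0.997, 0.004], [0.997, 0.076, 0.002], [0.001, 0.004, -1.0]]
ft_force: [-0.2, -0.1, 0.0]
grip_width: 0.501
gripper_force: 0.0
```

```bash
python3 - <<'E'
from cov import *
state(); print("home",im(-.094,0).round(4),"deg",94.35)
c=manip.read_camera("top"); d=manip.read_camera("side")
cv2.imwrite("pics/m.png",np.hstack([cv2.resize(c["color"][100:250,195:355,::-1],(400,450),interpolation=cv2.INTER_CUBIC),cv2.resize(d["color"][150:285,175:325,::-1],(400,450),interpolation=cv2.INTER_CUBIC)]))
cover("top",.112,(225,195,320,230))
cover("side",.112,(255,180,300,250))
E
```

```text
53.12 [ 0.3471 -0.3027  0.278 ] q6 [-0.89  0.19  1.61  0.    1.35 -0.96] f [-0.2 -0.1  0. ] w 0.501 gf 0.0
home [0.5179 0.0085] deg 94.35
top cover 0.5208 0.0127 L 0.218 0.079 long axis deg 89.3
side cover 0.5397 0.0134 L 0.257 0.128 long axis deg 112.8
 dark 284.2 208.6 4.7 23.4 [0.5172 0.0161 0.136 ] deg 96.8
 dark 256.5 198.5 3.0 13.0 [0.601  0.0097 0.136 ] deg 111.1
```

View pics/m.png

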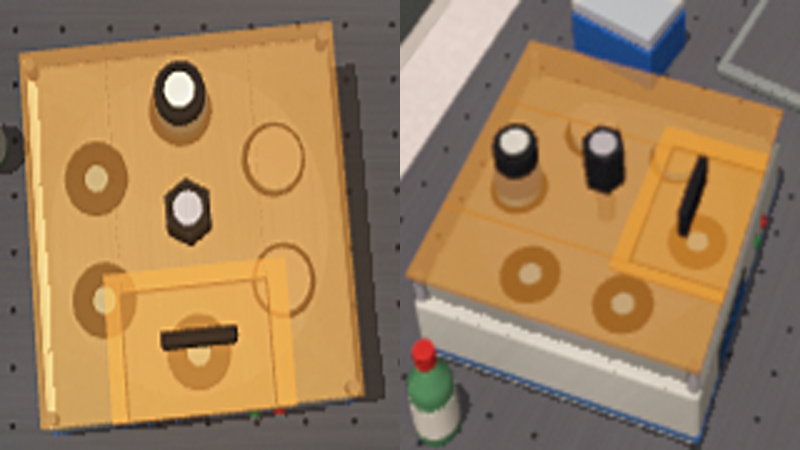

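The final view shows the cover square over the opening, within about 4 mm of home, with even overlaps. The whites are on the two right-hand pads, the blue dish is under the lamp, and the robot is clear.

```bash
python3 -c "
from plant import manip
print(manip.job_done())"
```

```text
the job is handed in; nothing more can be done
None
```

I handed the job in at about 53 s with the three dishes loaded (one blue, two white), the blue one under the lamp, the carousel in its click and the cover back over the opening; the hand-in returned no verdict.

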